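# Fit a lap to a gem-cutting machine and wind up its hand rest

## Task

Fit the lap with the flat-sided hub to the gem-cutting machine: lower it gently, without dropping it, over the spindle and its drive pin so that it lies flat and fully home on the platen. Set the round hand rest beside it level with the lap's upper face (to within 2 mm) by turning the star wheel under the rest, pushing spoke after spoke, without forcing the rest or the wheel. Leave the spare lap, the paste jar and the dop block where they are.

Things in the scene. Friction and masses are not known exactly. Their poses are not given: they have to be found in the camera images.
- platen (a point): Centre of the platen's top (steel disc, 136 mm diameter, fixed on an olive-topped dark wooden box whose top is 40 mm lower), at the foot of the spindle. Spindle: 15 mm diameter, 32 mm tall, top 10 mm tapered. z is up. The rest's axis is 175 mm away along -y. A lap fully home has its underside at this height, its upper face 12 mm higher. A yellow drum behind (+x) ends 14 mm below this height.
- drive_pin (a point): Foot of the drive pin, at the platen's height, 22 mm from the spindle's axis along the platen frame's +x. The pin is 9 mm in diameter, 18 mm tall, its top 5 mm tapered.
- lap_hub (a point): Centre of the hub of the lap to fit, 20 mm above the lap's underside. Hub: dark steel block, 68 mm long (this frame's x), 44 mm wide between its flats (y), top 40 mm above the lap's underside, 28 mm above its face. Holes right through hub and lap, along z: bore, 19 mm diameter, at the centre; pin hole, 13 mm diameter, 22 mm along +x.
- lap_base (a point): Centre of the underside of the lap to fit; z is its axis, up, x as for the hub. The lap is a plain aluminium disc, 150 mm diameter, 12 mm thick, 0.5 to 0.8 kg with its hub. It starts flat on the bench, hub up, to the left or the right of the machine.
- rest: Hand rest; its origin is the centre of its top: round aluminium plate, 136 mm diameter, 10 mm thick, on a 38 mm sleeve, with a lug at its back (out to 92 mm from the axis along the platen frame's +x) and a 12 mm guide rod under the lug, 78 mm from the axis. It moves only up and down, by the star wheel. It starts 7 to 15 mm below the level of a fitted lap's face.
- star_hub (a point): Centre of the star wheel on the rest's vertical axis, always 67 mm below the rest's top (57 mm below the plate). Hub 42 mm diameter, 28 mm tall. Five level steel spokes, 10 mm thick, 72 degrees apart, each ending in a 16 mm black ball centred 54 mm from the axis. This frame turns with the wheel, x along one spoke. The plate reaches 6 mm beyond the balls. At the start 60 mm or more down to the bed, 30 to the column's 48 mm collar.
- star_wheel (a joint): Turn of the star wheel in rad, growing counter-clockwise seen from above; one turn that way raises the rest 20 mm (3.18 mm per rad), the other way lowers it. Travel 0 to 11 rad, with no stop near the level asked for. It turns stiffly (0.25 N m, about 5 N on a spoke), stays where it is left, and pushing on the plate does not turn it.
- spare_lap_centre (a point): Bystander: middle of the spare lap, grey felt on a dark disc, 120 mm diameter, 14 mm thick, with a round brass knob, 30 mm diameter, top 38 mm above its underside. This point is 19 mm above its underside. On the bench, across the machine from the lap to fit.
- paste_jar: Bystander: jar of polishing paste, 64 mm diameter, 75 mm tall, origin at the centre of its underside, on the bench beyond the machine on the right.
- dop_block: Bystander: wooden block 70 x 140 x 35 mm with ten brass dops standing in it, up to 67 mm high, origin at the centre of its underside, on the bench beyond the machine on the left.
Not all that is in view belongs to the job. What is shaped like the part that bears lap_hub but blue or green is not meant.

How it is judged:
At the end, for the whole second after the job is handed in: The lap is at rest on the platen over spindle and pin: centre within 4 mm of the spindle axis, underside within 2 mm of the platen, tilt under 0.03 rad; the hand rest's top is level with the fitted lap's upper face (12 mm above the platen) within 2 mm; the star wheel is still (horizontal distance between lap_base and platen below 0.004 m and z of lap_base in the frame of platen between -0.002 and 0.002 m and angle between lap_base's own z axis and vertical below 0.03 rad and z of rest in the frame of platen between 0.0098 and 0.0142 m and linear speed of lap below 0.02 m/s and velocity of joint star_wheel between -0.05 and 0.05 rad/s); the robot touches nothing.
It fails at once if the spare lap is moved more than 20 mm (distance of spare_lap_centre from where it was at the start of the episode above 0.02 m).
It fails at once if the paste jar is moved more than 20 mm (distance of paste_jar from where it was at the start of the episode above 0.02 m).
It fails at once if the dop block is moved more than 20 mm (distance of dop_block from where it was at the start of the episode above 0.02 m).
It fails at once if the lap is dropped (falls faster than 0.5 m/s out of the fingers, that is from more than about 13 mm) (linear speed of lap above 0.5 m/s and contact force between the fingers and lap below 0.1 N).
It fails at once if the rest is forced (the robot presses on the rest or its star wheel with more than 40 N) (contact force between any of the arm, the fingers and rest above 40 N).
It also fails if it takes over 72 s, if anything falls off the work surface, if the arm or the gripper's body presses on something with over 40 N, if the wrist force passes 120 N, or if a joint passes its speed limit or range.

## Robot

A 7-joint arm with a two-finger parallel gripper is mounted at the origin on the work surface. World frame = base frame: x ahead of the robot, y to its left, z up, the work surface at z = 0. Lengths are in m, angles in rad, forces in N, time in s.
With the tool pointing down it reaches from about 0.425 to 0.925 m from the base axis. Payload 6.8 kg.
Tool frame: the origin (TCP) lies midway between the tips of the shut fingers; the grasp point (between the pads) lies 19 mm behind it; z points along the fingers, x is the direction in which the jaws open and shut, and the axes are right-handed (so a half turn about z gives the same grasp; the last joint's range is limited). The gripper opens to 85 mm and grips with 20 to 120 N. Pads are 22 mm wide; open, the fingers measure 114 mm over their backs; the gripper's body (76 mm by 85 mm) begins 54 mm behind the grasp point. The pads swing forward as they close: fully open they stand 13 mm farther back than shut.
Start: joints at [1.045, 0.477, 0.022, 1.555, -0.011, 1.109, -0.083], TCP at [0.274, -0.617, 0.231] pointing down, gripper open.
Joint ranges: [-2.96, 2.96], [-0.34, 2.1], [-1.41, 1.46], [0.24, 2.44], [-1.37, 4.51], [0.17, 1.92], [-2.96, 2.96]. Speed limits (rad/s): [2.39, 2.39, 3.14, 3.14, 3.14, 3.14, 3.14].

## Interface

Orientations are given as a unit quaternion [w, x, y, z].
In Python, from station import * gives the robot as it stands.
- The arm moves only by the shell command python3 -m handwheel 'ROWS' [FORCE]. ROWS is JSON, a list of rows, each an object of numbers: "grip": the finger opening in cm, from 0 to 8.54; "tx", "ty", "tz": the shift along the tool's x, y, z in cm; "yaw": the turn about the tool's z in degrees. In form: [{"grip": .., "tx": .., "ty": .., "tz": .., "yaw": ..}, ...]. A call has 1 to 5 rows; each row shifts and turns the commanded pose from where the row before left it, along the tool's axes as they then stand; what a row does not reach is not made up. A row lasts 1/10 s, in which the tool goes at most 50 mm and 8.59 degrees, less where a joint would pass 70% of its speed; a pose out of reach is approached as far as the arm can. A call is refused whole if a number of a shift passes 5 or a number of a turn 8.59, either way. A call with a gripper value outside its range is refused whole. The fingers move at their own pace and stop on an object; FORCE is the grip in N (left out, the last holds). Time passes only in rows, so rows that do not move let the fingers close. It gives the time, the measured TCP pose, the force and the opening at its end, in the units of the state.
- get_obs(): the state, without advancing time (a new reading comes with each control period).
- read_camera(name): name is "side" or "top" or "wrist"; returns a dict with "image" (384x512x3 uint8, blue, green, red), "intrinsics" (3x3 intrinsics, pixels), "position" and "attitude" of the camera in the world; the wrist camera has in their place "hand_eye" (4x4, takes a point from camera to tool coordinates, whose origin is the TCP and whose axes are the tool frame's). Camera axes: x right, y down, z forward; pixel columns grow to the right and rows downward; lengths in m; the calibration is good to about 2 mm. A picture is of the moment at which its call begins: read the wrist's pose just before it. There is no depth.
- hand_in(): hands the job in, once; it reports no verdict.
The state is a dict: "t": time; "q": joint angles; "joint_vel": joint speeds; "joint_torque": joint torques, N m; "eef_pos": TCP position; "tool_rot": TCP orientation; "contact_force": force on the tool from outside, world axes, zero at the start; "torque": the same for the moment, N m; "gripper_width": opening from 0.0 (shut) to 1.0 (fully open).
Only numpy, scipy, OpenCV 4.12 (cv2) and the standard library are available. Lean on these libraries where they do the work, as an engineer would, in place of code of your own. Each camera call takes 0.05 s, during which the arm holds its last target. There are 200 camera calls.

## Working session

There is one attempt and no reset: what is moved stays moved. The work goes in short steps, Python scripts to look and compute and a shell command to move; the robot and the scene stay as the last step left them, time stands still between calls to the robot, and variables do not carry over. Pictures are saved under pics/ and viewed, about 8 in all and at most 12, crops included, and the job is handed in when it is done.

```bash
ls; mkdir -p pics
cat > h.py <<'E'
from station import *
import numpy as np, cv2, json
from scipy.spatial.transform import Rotation as R
def q2R(q): return R.from_quat([q[1],q[2],q[3],q[0]]).as_matrix()
def cam(name):
    o=get_obs(); c=read_camera(name); K=np.array(c['intrinsics'])
    if 'hand_eye' in c:
        T=np.eye(4);T[:3,:3]=q2R(o['tool_rot']);T[:3,3]=o['eef_pos'];T=T@np.array(c['hand_eye'])
    else:
        T=np.eye(4);a=np.array(c['attitude']);T[:3,:3]=a if a.shape==(3,3) else q2R(a);T[:3,3]=c['position']
    return c['image'],K,T
def save(name,fn):
    im,K,T=cam(name);cv2.imwrite('pics/'+fn+'.png',im);np.savez('pics/'+fn+'.npz',K=K,T=T);return im,K,T
def load(fn):
    d=np.load('pics/'+fn+'.npz');return d['K'],d['T']
def ray(K,T,u,v):
    d=T[:3,:3]@np.linalg.solve(K,[u,v,1.]);return T[:3,3],d
def atz(K,T,u,v,z):
    p,d=ray(K,T,u,v);return p+d*(z-p[2])/d[2]
def proj(K,T,P):
    c=T[:3,:3].T@(np.array(P)-T[:3,3]);x=K@c;return x[:2]/x[2]
def tri(*obs): # (K,T,u,v)
    A=np.zeros((3,3));b=np.zeros(3)
    for K,T,u,v in obs:
        p,d=ray(K,T,u,v);d=d/np.linalg.norm(d);M=np.eye(3)-np.outer(d,d);A+=M;b+=M@p
    return np.linalg.solve(A,b)
def st():
    o=get_obs();print(round(o['t'],2),np.round(o['eef_pos'],4),np.round(q2R(o['tool_rot']),3).tolist(),'F',np.round(o['contact_force'],1),'w',round(o['gripper_width'],3),'q',np.round(o['q'],2))
E
python3 - <<'E'
from h import *
st()
a=[save(n,n+'0') for n in ('top','side')]
for i,K,T in a: print(np.round(K,1).tolist(),np.round(T,3).tolist())
cv2.imwrite('pics/both.png',np.vstack([cv2.resize(a[0][0],(800,600))]))
E
```

```text
pics
0.0 [ 0.2736 -0.6164  0.2303] [[0.406, -0.914, -0.001], [-0.914, -0.406, 0.002], [-0.002, 0.0, -1.0]] F [ 0.  -0.3  0.8] w 1.001 q [ 1.04  0.48  0.02  1.56 -0.01  1.11 -0.08]
[[401.6, 0.0, 255.3], [0.0, 401.6, 192.1], [0.0, 0.0, 1.0]] [[0.014, -0.995, 0.103, 0.351], [-1.0, -0.013, 0.007, 0.121], [-0.006, -0.103, -0.995, 1.393], [0.0, 0.0, 0.0, 1.0]]
[[432.1, 0.0, 259.0], [0.0, 432.1, 197.2], [0.0, 0.0, 1.0]] [[-0.815, -0.438, 0.381, -0.087], [-0.58, 0.627, -0.52, 0.904], [-0.011, -0.645, -0.765, 1.254], [0.0, 0.0, 0.0, 1.0]]
```

View pics/both.png

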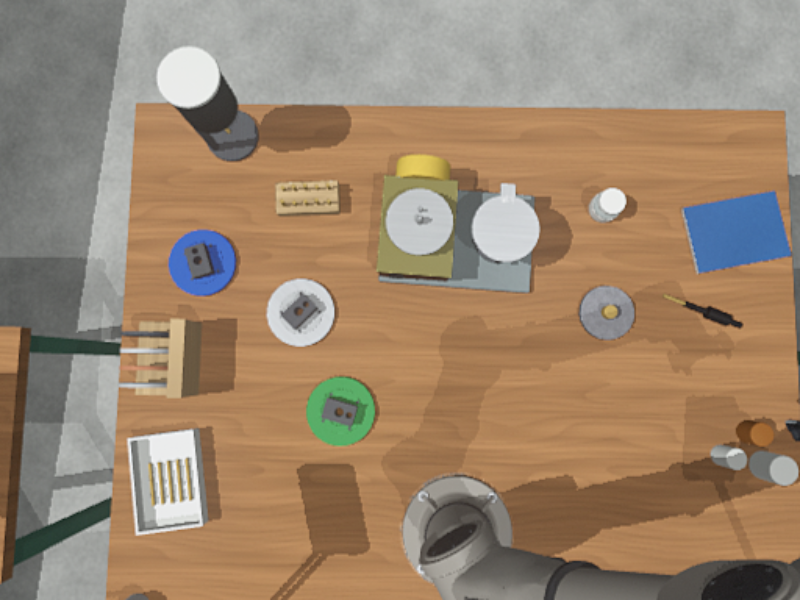

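View pics/side0.png

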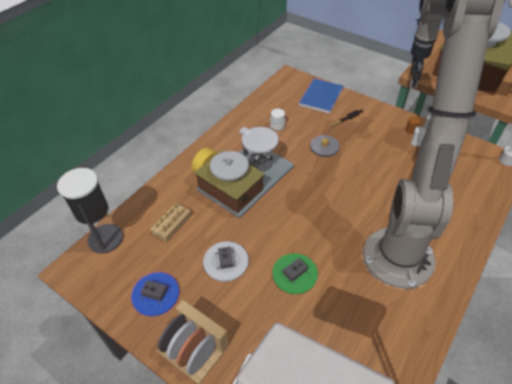

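Run:
```python
from h import *
im=cv2.imread('pics/top0.png');cv2.imwrite('pics/c1.png',cv2.resize(im[105:245,160:360],None,fx=4,fy=4,interpolation=cv2.INTER_CUBIC))
im=cv2.imread('pics/side0.png');cv2.imwrite('pics/c2.png',cv2.resize(im[115:285,180:330],None,fx=3.5,fy=3.5,interpolation=cv2.INTER_CUBIC))
c=read_camera('wrist');print(np.round(c['hand_eye'],3).tolist(),np.round(c['intrinsics'],0).tolist())
K,T=load('top0')
for n,u,v,z in [('lap',192.6,200,.012),('plat',268.5,142,.1),('rest',323.5,146.5,.1)]: print(n,atz(K,T,u,v,z))
```

```text
[[1.0, -0.001, 0.001, -0.0], [0.001, 0.961, 0.276, -0.07], [-0.001, -0.276, 0.961, -0.142], [0.0, 0.0, 0.0, 1.0]] [[337.0, 0.0, 251.0], [0.0, 337.0, 191.0], [0.0, 0.0, 1.0]]
lap [0.46389048 0.34686946 0.012     ]
plat [0.65088968 0.08904523 0.1       ]
rest [ 0.63816688 -0.09114424  0.1       ]
```

View pics/c1.png

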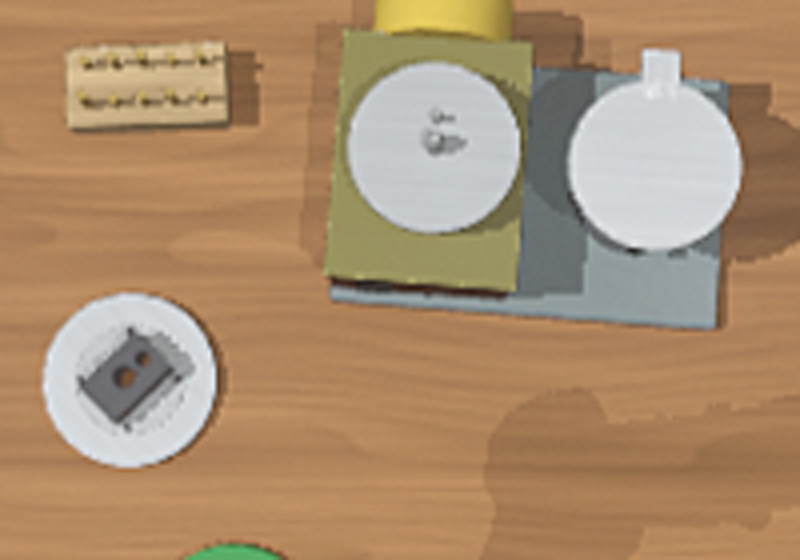

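View pics/c2.png

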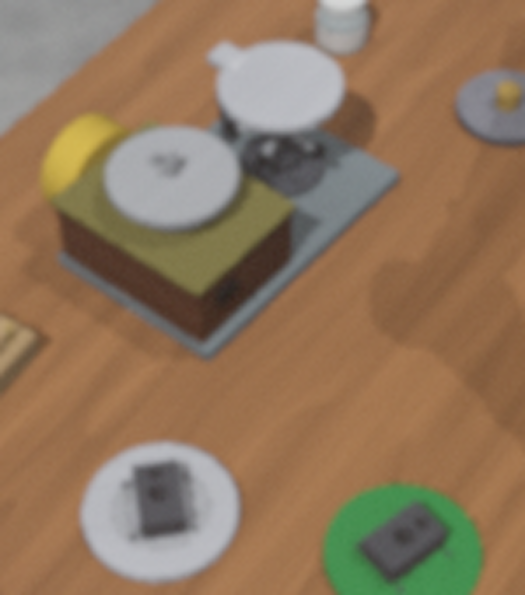

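```bash
python3 -m handwheel '[{"tx":-2,"ty":-3.7},{"tx":-2,"ty":-3.7},{"tx":-2,"ty":-3.7},{"tx":-2,"ty":-3.7},{"tx":-2,"ty":-3.7}]'
python3 -m handwheel '[{"tx":-2,"ty":-3.7},{"tx":-2,"ty":-3.7},{"tx":-2,"ty":-3.7},{"tx":-3.5,"ty":-2.9,"tz":-0.9},{"tx":-3.5,"ty":-2.9,"tz":-0.9}]'
python3 -m handwheel '[{"tx":-3.5,"ty":-2.9,"tz":-0.9},{"tx":-3.5,"ty":-2.9,"tz":-0.9},{"tx":-3.5,"ty":-2.9,"tz":-0.9},{"tx":-3.5,"ty":-2.9,"tz":-0.9},{"yaw":-8.5}]'
python3 - <<'E'
from h import *
st()
im,K,T=save('wrist','w1')
im2,_,_=save('side','s1')
cv2.imwrite('pics/c3.png',np.vstack([np.hstack([cv2.resize(im,(800,600))])])) 
st()
E
```

```text
0.15 [ 0.2737 -0.6165  0.2305] [[0.406, -0.914, -0.001], [-0.914, -0.406, 0.001], [-0.001, 0.0, -1.0]] F [-0.6 -0.4 -0.3] w 0.998 q [ 1.04  0.48  0.02  1.56 -0.01  1.11 -0.08]
0.25 [ 0.2738 -0.6167  0.2308] [[0.406, -0.914, -0.0], [-0.914, -0.406, 0.001], [-0.001, 0.0, -1.0]] F [-0.5 -0.3 -0.3] w 1.001 q [ 1.04  0.48  0.02  1.56 -0.01  1.11 -0.08]invalid input
invalid input
invalid input
```

View pics/c3.png

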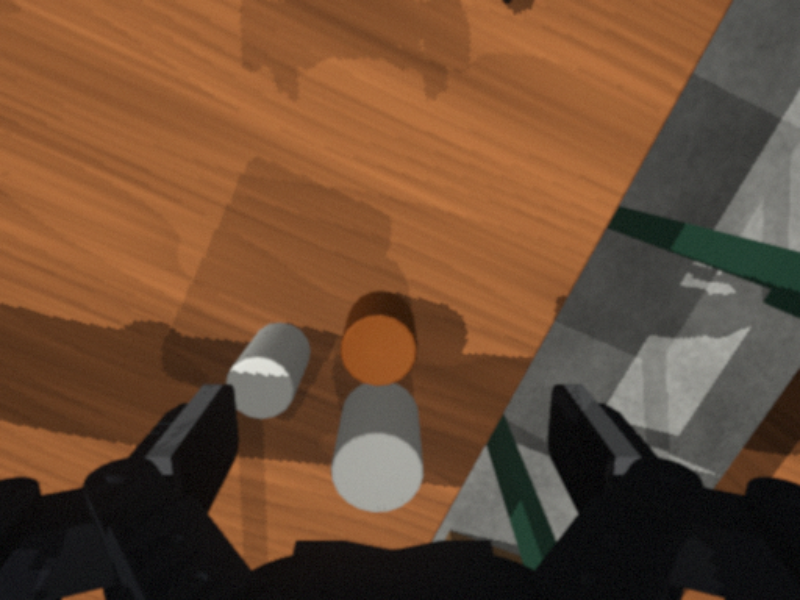

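```bash
python3 -m handwheel '[{"grip":8.5,"tx":-2,"ty":-3.7,"tz":0,"yaw":0},{"grip":8.5,"tx":-2,"ty":-3.7,"tz":0,"yaw":0},{"grip":8.5,"tx":-2,"ty":-3.7,"tz":0,"yaw":0},{"grip":8.5,"tx":-2,"ty":-3.7,"tz":0,"yaw":0},{"grip":8.5,"tx":-2,"ty":-3.7,"tz":0,"yaw":0}]'
python3 -m handwheel '[{"grip":8.5,"tx":-2,"ty":-3.7,"tz":0,"yaw":0},{"grip":8.5,"tx":-2,"ty":-3.7,"tz":0,"yaw":0},{"grip":8.5,"tx":-2,"ty":-3.7,"tz":0,"yaw":0},{"grip":8.5,"tx":-3.5,"ty":-2.9,"tz":-0.9,"yaw":0},{"grip":8.5,"tx":-3.5,"ty":-2.9,"tz":-0.9,"yaw":0}]'
python3 - <<'E'
from h import *
st()
E
```

```text
t: 0.75
eef_pos: [0.4032, -0.449, 0.2313]
tool_rot: [0.0, 0.838, -0.545, 0.0]
contact_force: [1.1, -0.5, 0.1]
gripper_width: 0.993
t: 1.25
eef_pos: [0.5045, -0.2614, 0.2492]
tool_rot: [0.0, 0.838, -0.545, -0.0]
contact_force: [1.1, -0.0, -0.7]
gripper_width: 0.993
1.25 [ 0.5045 -0.2614  0.2492] [[0.406, -0.914, -0.001], [-0.914, -0.406, 0.0], [-0.001, 0.0, -1.0]] F [ 1.1 -0.  -0.7] w 0.993 q [ 0.48  0.29 -0.13  1.79  0.04  1.07 -0.83]
```

```bash
python3 -m handwheel '[{"grip":8.5,"tx":-3.5,"ty":-2.9,"tz":-0.9,"yaw":0},{"grip":8.5,"tx":-3.5,"ty":-2.9,"tz":-0.9,"yaw":0},{"grip":8.5,"tx":-3.5,"ty":-1,"tz":-0.9,"yaw":0},{"grip":8.5,"tx":-3.5,"ty":0,"tz":0,"yaw":0},{"grip":8.5,"tx":-3.5,"ty":0,"tz":0,"yaw":-8.5}]' >/dev/null
python3 -m handwheel '[{"grip":8.5,"tx":0,"ty":0,"tz":0,"yaw":-8.5},{"grip":8.5,"tx":0,"ty":0,"tz":0,"yaw":-8.5},{"grip":8.5,"tx":0,"ty":0,"tz":0,"yaw":-8.5},{"grip":8.5,"tx":0,"ty":0,"tz":0,"yaw":-8.5},{"grip":8.5,"tx":0,"ty":0,"tz":0,"yaw":-8.5}]' >/dev/null
python3 -m handwheel '[{"grip":8.5,"tx":0,"ty":0,"tz":0,"yaw":-8.5},{"grip":8.5,"tx":0,"ty":0,"tz":0,"yaw":-8.5},{"grip":8.5,"tx":0,"ty":0,"tz":0,"yaw":-8.5},{"grip":8.5,"tx":0,"ty":0,"tz":0,"yaw":-8.5},{"grip":8.5,"tx":0,"ty":0,"tz":0,"yaw":-8.5}]'
python3 - <<'E'
from h import *
st()
im,K,T=save('wrist','w2')
cv2.imwrite('pics/c4.png',cv2.resize(im,(800,600),interpolation=cv2.INTER_CUBIC))
E
```

```text
t: 2.75
eef_pos: [0.4951, -0.0756, 0.2763]
tool_rot: [0.0, 0.971, 0.24, -0.0]
contact_force: [0.5, -0.5, -0.9]
gripper_width: 0.993
2.75 [ 0.4951 -0.0756  0.2763] [[0.885, 0.466, -0.0], [0.466, -0.885, -0.0], [-0.0, 0.0, -1.0]] F [ 0.5 -0.5 -0.9] w 0.993 q [ 0.4   0.17 -0.42  1.89  0.08  1.1   0.44]
```

View pics/c4.png

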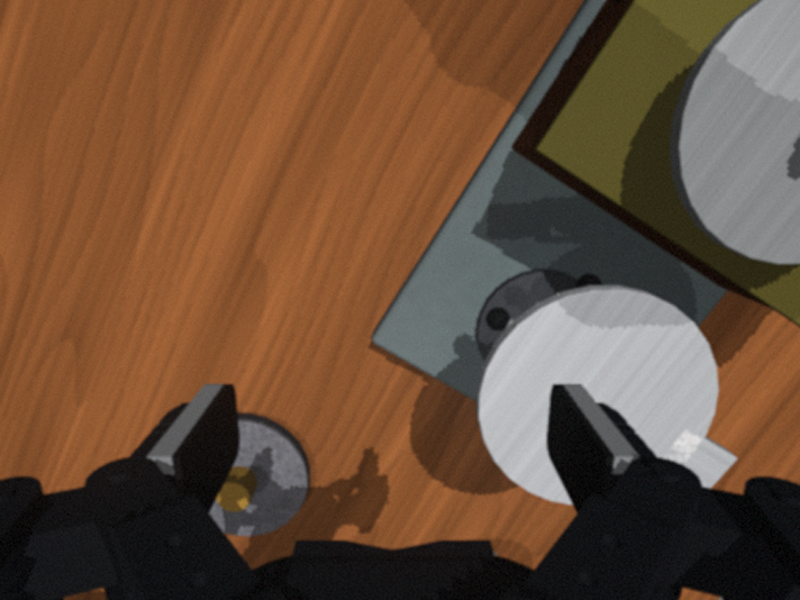

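Run:
```python
from h import *
t=load('top0');s=load('side0');w=load('w2');k=1/1.5625
c1=lambda u,v:(160+u/4,105+v/4); c2=lambda u,v:(180+u/3.5,115+v/3.5)
P=tri((*t,*c1(434,148)),(*s,*c2(172,177)));print('platen',P)
R3=tri((*t,*c1(655,164)),(*s,*c2(281,86)),(*w,598*k,394*k));print('rest',R3)
print(tri((*t,*c1(655,164)),(*s,*c2(281,86))),tri((*t,*c1(655,164)),(*w,598*k,394*k)))
d=P-R3;print('dist',np.linalg.norm(d[:2]),np.degrees(np.arctan2(d[1],d[0]))-90, 'dz',R3[2]-P[2])
sp=tri((*t,*c1(434,140)),(*s,*c2(166,157)));print('spindle top?',sp)
L=tri((*t,*c1(130,380)),(*s,*c2(161,511)));print('lap face',L)
for b in [(497,318),(588,283)]:
    p=atz(*w,b[0]*k,b[1]*k,R3[2]-.067);print('ball',p,np.linalg.norm((p-R3)[:2]),np.degrees(np.arctan2(*(p-R3)[1::-1])))
for b in [(321,150),(300,158),(255,163),(262,137)]:
    p=atz(*s,*c2(*b),R3[2]-.067);print('sball',p,np.linalg.norm((p-R3)[:2]),np.degrees(np.arctan2(*(p-R3)[1::-1])))
# big circle extracts: threshold bright
```

```text
platen [0.64020789 0.08981327 0.14363704]
rest [ 0.62747273 -0.08176468  0.14729564]
[ 0.62874619 -0.08550609  0.14364117] [ 0.63099309 -0.08225544  0.14162969]
dist 0.1720499256441036 -4.244923961731956 dz 0.003658597544074965
spindle top? [0.64158633 0.09161647 0.17265086]
lap face [0.46359289 0.34775674 0.0056825 ]
ball [ 0.57662665 -0.07870895  0.08029564] 0.05093782161168235 176.5608004276298
ball [ 0.61746028 -0.02962749  0.08029564] 0.05308988055125249 100.87076179012129
sball [ 0.57204494 -0.08317194  0.08029564] 0.055445648772883764 -178.54562396068894
sball [ 0.58389641 -0.05983147  0.08029564] 0.0487848490496739 153.28257425474604
sball [ 0.6197908  -0.02549072  0.08029564] 0.05679587232089389 97.77337326077946
sball [ 0.63721623 -0.06269527  0.08029564] 0.02141443373372722 62.935284050476554
```

```bash
cat > chk.py <<'E'
# stop a chain of typed moves when |contact_force z - base| > limit : chk.py base limit
import sys
from h import *
o=get_obs();f=o['contact_force'];print(round(o['t'],2),np.round(o['eef_pos'],4),'F',np.round(f,1))
sys.exit(abs(f[2]-float(sys.argv[1]))>float(sys.argv[2]))
E
python3 -m handwheel '[{"grip":0,"tx":3.8,"ty":2.5,"tz":0,"yaw":0},{"grip":0,"tx":3.8,"ty":2.5,"tz":0,"yaw":0},{"grip":0,"tx":3.7,"ty":2.5,"tz":0,"yaw":0},{"grip":0,"tx":0,"ty":0,"tz":4,"yaw":0},{"grip":0,"tx":0,"ty":0,"tz":3,"yaw":0}]'
python3 -m handwheel '[{"grip":0,"tx":0,"ty":0,"tz":2.5,"yaw":0},{"grip":0,"tx":0,"ty":0,"tz":1,"yaw":0},{"grip":0,"tx":0,"ty":0,"tz":0,"yaw":0}]'
python3 chk.py 0 3 && python3 -m handwheel '[{"grip":0,"tx":0,"ty":0,"tz":0.3,"yaw":0}]' >/dev/null
python3 chk.py 0 3 && python3 -m handwheel '[{"grip":0,"tx":0,"ty":0,"tz":0.2,"yaw":0}]' >/dev/null
python3 chk.py 0 3 && python3 -m handwheel '[{"grip":0,"tx":0,"ty":0,"tz":0.2,"yaw":0}]' >/dev/null
python3 chk.py 0 3
```

```text
t: 3.3
eef_pos: [0.6312, -0.0901, 0.2046]
tool_rot: [-0.0, 0.972, 0.236, 0.0]
contact_force: [-0.2, 0.6, -1.6]
gripper_width: 0.138
t: 3.6
eef_pos: [0.6292, -0.0901, 0.1699]
tool_rot: [-0.0, 0.972, 0.236, -0.001]
contact_force: [0.1, 0.3, -0.1]
gripper_width: -0.001
3.6 [ 0.6292 -0.0901  0.1699] F [ 0.1  0.3 -0.1]
3.6 [ 0.6292 -0.0901  0.1699] F [ 0.1  0.3 -0.1]
3.6 [ 0.6292 -0.0901  0.1699] F [ 0.1  0.3 -0.1]
3.6 [ 0.6292 -0.0901  0.1699] F [ 0.1  0.3 -0.1]False
False
False
False
```

```bash
sed -i 's/sys.exit(\(.*\))$/sys.exit(int(\1))/' chk.py
python3 -m handwheel '[{"grip":0,"tx":0,"ty":0,"tz":1.5,"yaw":0},{"grip":0,"tx":0,"ty":0,"tz":0.3,"yaw":0}]' >/dev/null
python3 chk.py 0 3 && python3 -m handwheel '[{"grip":0,"tx":0,"ty":0,"tz":0.15,"yaw":0}]' >/dev/null &&
python3 chk.py 0 3 && python3 -m handwheel '[{"grip":0,"tx":0,"ty":0,"tz":0.15,"yaw":0}]' >/dev/null &&
python3 chk.py 0 3 && python3 -m handwheel '[{"grip":0,"tx":0,"ty":0,"tz":0.15,"yaw":0}]' >/dev/null &&
python3 chk.py 0 3 && python3 -m handwheel '[{"grip":0,"tx":0,"ty":0,"tz":0.15,"yaw":0}]' >/dev/null &&
python3 chk.py 0 3 && python3 -m handwheel '[{"grip":0,"tx":0,"ty":0,"tz":0.15,"yaw":0}]' >/dev/null &&
python3 chk.py 0 3 && python3 -m handwheel '[{"grip":0,"tx":0,"ty":0,"tz":0.15,"yaw":0}]' >/dev/null &&
python3 chk.py 0 3 && python3 -m handwheel '[{"grip":0,"tx":0,"ty":0,"tz":0.15,"yaw":0}]' >/dev/null &&
python3 chk.py 0 3 && python3 -m handwheel '[{"grip":0,"tx":0,"ty":0,"tz":0.15,"yaw":0}]' >/dev/null &&
python3 chk.py 0 3
```

```text
3.8 [ 0.63   -0.0902  0.1529] F [-0.3  0.1 -0.3]
3.9 [ 0.6302 -0.0901  0.152 ] F [-0.  -0.3  0.7]
4.0 [ 0.6305 -0.0901  0.1508] F [-0.1  0.   0.8]
4.1 [ 0.6305 -0.0901  0.1493] F [-0.3 -0.1  0.5]
4.2 [ 0.6305 -0.0901  0.1481] F [-6.2 -0.7 14.3]
```

```bash
python3 -m handwheel '[{"grip":0,"tx":0,"ty":0,"tz":-3,"yaw":0},{"grip":0,"tx":2.2,"ty":-3.9,"tz":0,"yaw":0},{"grip":0,"tx":2.2,"ty":-3.9,"tz":0,"yaw":0},{"grip":0,"tx":2.3,"ty":-3.9,"tz":0,"yaw":0},{"grip":0,"tx":0,"ty":0,"tz":2,"yaw":0}]' 
python3 -m handwheel '[{"grip":0,"tx":0,"ty":0,"tz":0.3,"yaw":0},{"grip":0,"tx":0,"ty":0,"tz":0.2,"yaw":0}]' >/dev/null
python3 chk.py 0 3 && python3 -m handwheel '[{"grip":0,"tx":0,"ty":0,"tz":0.15,"yaw":0}]' >/dev/null &&
python3 chk.py 0 3 && python3 -m handwheel '[{"grip":0,"tx":0,"ty":0,"tz":0.15,"yaw":0}]' >/dev/null &&
python3 chk.py 0 3 && python3 -m handwheel '[{"grip":0,"tx":0,"ty":0,"tz":0.15,"yaw":0}]' >/dev/null &&
python3 chk.py 0 3 && python3 -m handwheel '[{"grip":0,"tx":0,"ty":0,"tz":0.15,"yaw":0}]' >/dev/null &&
python3 chk.py 0 3 && python3 -m handwheel '[{"grip":0,"tx":0,"ty":0,"tz":0.15,"yaw":0}]' >/dev/null &&
python3 chk.py 0 3 && python3 -m handwheel '[{"grip":0,"tx":0,"ty":0,"tz":0.15,"yaw":0}]' >/dev/null &&
python3 chk.py 0 3 && python3 -m handwheel '[{"grip":0,"tx":0,"ty":0,"tz":0.15,"yaw":0}]' >/dev/null &&
python3 chk.py 0 3 && python3 -m handwheel '[{"grip":0,"tx":0,"ty":0,"tz":0.15,"yaw":0}]' >/dev/null &&
python3 chk.py 0 3
```

```text
t: 4.7
eef_pos: [0.6374, 0.0552, 0.1607]
tool_rot: [-0.002, 0.97, 0.242, 0.004]
contact_force: [0.6, 0.1, 0.3]
gripper_width: -0.002
4.9 [0.6354 0.0432 0.1518] F [-0.3 -0.4  0.7]
5.0 [0.6361 0.0427 0.1511] F [ 0.3  0.2 -0.4]
5.1 [0.6362 0.043  0.1501] F [-4.3 -1.9 12.1]
```

```bash
python3 -m handwheel '[{"grip":8.5,"tx":0,"ty":0,"tz":-5,"yaw":0},{"grip":8.5,"tx":-0.1,"ty":-4.9,"tz":0,"yaw":0},{"grip":8.5,"tx":-0.1,"ty":-4.9,"tz":0,"yaw":0},{"grip":8.5,"tx":-0.1,"ty":-4.9,"tz":0,"yaw":0},{"grip":8.5,"tx":-0.2,"ty":-4.9,"tz":0,"yaw":0}]'  >/dev/null
python3 -m handwheel '[{"grip":8.5,"tx":-0.1,"ty":-4.9,"tz":0,"yaw":0},{"grip":8.5,"tx":-0.2,"ty":-4.9,"tz":0,"yaw":0},{"grip":8.5,"tx":-0.2,"ty":-4.9,"tz":0,"yaw":-8},{"grip":8.5,"tx":0,"ty":0,"tz":2,"yaw":-8},{"grip":8.5,"tx":0,"ty":0,"tz":2,"yaw":-2.5}]'  >/dev/null
python3 -m handwheel '[{"grip":8.5,"tx":0,"ty":0,"tz":0,"yaw":0},{"grip":8.5,"tx":0,"ty":0,"tz":0,"yaw":0}]'
python3 - <<'E'
from h import *
st()
im,K,T=save('wrist','w3')
cv2.imwrite('pics/c5.png',cv2.resize(im,(800,600),interpolation=cv2.INTER_CUBIC)) 
print(proj(K,T,[.4636,.3477,.012])*1.5625)
t=load('top0');print('jar',atz(*t,612/1.5625,201/1.5625,.075),'spare',atz(*t,607/1.5625,313/1.5625,.02))
E
```

```text
t: 6.3
eef_pos: [0.4694, 0.3438, 0.1597]
tool_rot: [0.0, 0.921, 0.389, -0.0]
contact_force: [0.7, -0.0, -0.3]
gripper_width: 0.992
6.3 [0.4694 0.3438 0.1597] [[0.698, 0.717, 0.0], [0.717, -0.698, -0.0], [-0.0, 0.0, -1.0]] F [ 0.7 -0.  -0.3] w 0.992 q [-0.3   0.46 -0.56  1.82  0.3   0.94 -0.2 ]
[390.17161033 264.39179049]
jar [ 0.70751052 -0.32361865  0.075     ] spare [ 0.47120739 -0.32593647  0.02      ]
```

View pics/c5.png

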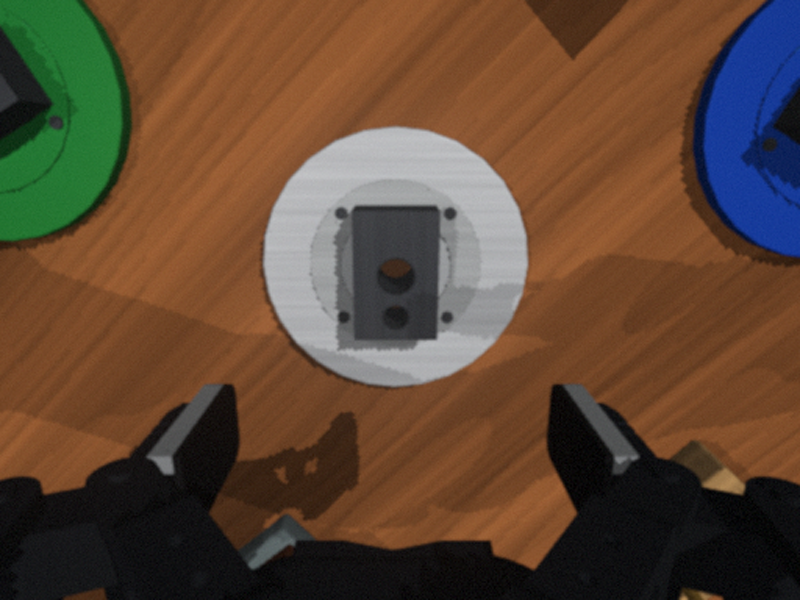

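Run:
```python
from h import *
K,T=load('w3');k=1/1.5625
o=get_obs();R0=q2R(o['tool_rot']);p=np.array(o['eef_pos'])
for n,u,v,z in [('bore',396,275,.04),('hubc',395.7,274,.04),('lapc',395.5,256,.012),('pinh',396,317,.04)]:
    P=atz(K,T,u*k,v*k,z);print(n,P,'tool cm',100*R0.T@(P-p))
```

```text
bore [0.46537605 0.35032964 0.04      ] tool cm [ 0.12392401 -0.73901566 12.02888273]
hubc [0.46489225 0.35058557 0.04      ] tool cm [ 0.10852478 -0.79153739 12.02884803]
lapc [0.46224767 0.35319567 0.012     ] tool cm [ 0.10793382 -1.16400758 14.82872835]
pinh [0.48157627 0.33460135 0.04      ] tool cm [ 0.12657517  1.51891556 12.02961917]
```

```bash
python3 -m handwheel '[{"grip":8.5,"tx":0.1,"ty":-0.8,"tz":4,"yaw":0},{"grip":8.5,"tx":0,"ty":0,"tz":4,"yaw":0},{"grip":8.5,"tx":0,"ty":0,"tz":4,"yaw":0},{"grip":8.5,"tx":0,"ty":0,"tz":2,"yaw":0},{"grip":8.5,"tx":0,"ty":0,"tz":0.5,"yaw":0}]'
python3 -m handwheel '[{"grip":3.5,"tx":0,"ty":0,"tz":0,"yaw":0},{"grip":3.5,"tx":0,"ty":0,"tz":0,"yaw":0},{"grip":3.5,"tx":0,"ty":0,"tz":0,"yaw":0},{"grip":3.5,"tx":0,"ty":0,"tz":0,"yaw":0},{"grip":3.5,"tx":0,"ty":0,"tz":0,"yaw":0}]' 100
python3 -m handwheel '[{"grip":3.5,"tx":0,"ty":0,"tz":-1,"yaw":0},{"grip":3.5,"tx":0,"ty":0,"tz":-2,"yaw":0},{"grip":3.5,"tx":0,"ty":0,"tz":-2,"yaw":0},{"grip":3.5,"tx":0,"ty":0,"tz":0,"yaw":0}]'
```

```text
t: 6.85
eef_pos: [0.4636, 0.3497, 0.013]
tool_rot: [0.001, 0.921, 0.389, -0.001]
contact_force: [0.2, -0.6, 0.7]
gripper_width: 0.995
t: 7.35
eef_pos: [0.4648, 0.3516, 0.0165]
tool_rot: [-0.0, 0.921, 0.39, 0.002]
contact_force: [-0.8, -0.8, 7.3]
gripper_width: 0.488
t: 7.75
eef_pos: [0.4649, 0.3518, 0.067]
tool_rot: [-0.001, 0.921, 0.39, 0.002]
contact_force: [1.0, 0.3, -6.9]
gripper_width: 0.494
```

Run:
```python
from h import *
t=load('top0');s=load('side0');w=load('w2');k=1/1.5625
c1=lambda u,v:(160+u/4,105+v/4); c2=lambda u,v:(180+u/3.5,115+v/3.5)
rs=[atz(*t,*c1(655,164),.148),atz(*s,*c2(281,86),.148),atz(*w,598*k,394*k,.148)];print(np.round(rs,4))
ps=[atz(*t,*c1(434,148),.150),atz(*s,*c2(172,177),.150)];print(np.round(ps,4))
print('corner',atz(*t,*c1(520,291),.104),atz(*t,*c1(325,277),.104))
b=[atz(*w,497*k,318*k,.081),atz(*s,*c2(321,150),.081)]
for x,r in((b[0],rs[2]),(b[1],rs[1])):
  d=(x-r)[:2];print(np.linalg.norm(d),np.degrees(np.arctan2(d[1],d[0])))
# crops of balls
im=cv2.imread('pics/w2.png');a=cv2.resize(im[150:330,280:480],None,fx=3,fy=3,interpolation=cv2.INTER_CUBIC)
cv2.imwrite('pics/c6.png',a)
```

```text
[[ 0.6291 -0.0841  0.148 ]
 [ 0.6245 -0.0822  0.148 ]
 [ 0.6274 -0.0779  0.148 ]]
[[0.6393 0.0903 0.15  ]
 [0.6354 0.0943 0.15  ]]
corner [0.53290102 0.01827548 0.104     ] [0.54227363 0.17639904 0.104     ]
0.051055336328015254 -179.19511844616915
0.052883380662557954 -179.6102795260313
```

View pics/c6.png

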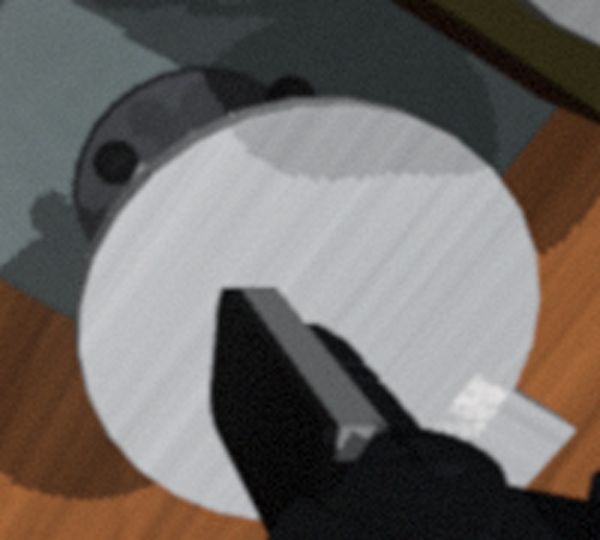

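```bash
python3 -m handwheel '[{"grip":3.5,"tx":0,"ty":0,"tz":-4,"yaw":0},{"grip":3.5,"tx":-1,"ty":1.1,"tz":-4,"yaw":0},{"grip":3.5,"tx":-2.3,"ty":2.5,"tz":0,"yaw":0},{"grip":3.5,"tx":-3.1,"ty":3.35,"tz":0,"yaw":0},{"grip":3.5,"tx":-3.1,"ty":3.35,"tz":0,"yaw":0}]' >/dev/null
python3 -m handwheel '[{"grip":3.5,"tx":-3.1,"ty":3.35,"tz":0,"yaw":0},{"grip":3.5,"tx":-3.1,"ty":3.35,"tz":0,"yaw":0},{"grip":3.5,"tx":-3.1,"ty":3.35,"tz":0,"yaw":0},{"grip":3.5,"tx":-3.1,"ty":3.35,"tz":0,"yaw":0},{"grip":3.5,"tx":-3.1,"ty":3.35,"tz":0,"yaw":0}]' >/dev/null
python3 -m handwheel '[{"grip":3.5,"tx":-3.1,"ty":3.35,"tz":0,"yaw":0},{"grip":3.5,"tx":-3.1,"ty":3.35,"tz":0,"yaw":0},{"grip":3.5,"tx":-3,"ty":3.35,"tz":0,"yaw":0},{"grip":3.5,"tx":-2.3,"ty":2.5,"tz":0,"yaw":0},{"grip":3.5,"tx":-1,"ty":1.1,"tz":0,"yaw":0}]'
python3 -m handwheel '[{"grip":3.5,"tx":0,"ty":0,"tz":3,"yaw":0},{"grip":3.5,"tx":0,"ty":0,"tz":2,"yaw":0},{"grip":3.5,"tx":0,"ty":0,"tz":0,"yaw":0}]'
cat > plan.py <<'E'
# tool-axis shifts (cm) from the present pose to points about the wheel axis: plan.py z D1,phi1 D2,phi2 ...
import sys
from h import *
C=np.array([.6275,-.083]);o=get_obs();p=np.array(o['eef_pos']);Rm=q2R(o['tool_rot']);h=np.degrees(np.arctan2(Rm[1,0],Rm[0,0]))
v=p[:2]-C;print('t',round(o['t'],2),'pos',np.round(p,4),'head',round(h,1),'D',round(np.linalg.norm(v)*1e3,1),'phi',round(np.degrees(np.arctan2(v[1],v[0]))%360,1),'F',np.round(o['contact_force'],1),'w',round(o['gripper_width'],3),'tilt',np.round(Rm[:2,2],3))
z=float(sys.argv[1])
for a in sys.argv[2:]:
    D,f=map(float,a.split(','));f=np.radians(f);g=np.array([*(C+D/1e3*np.array([np.cos(f),np.sin(f)])),z])
    print(a,np.round(100*Rm.T@(g-p),2),np.round(g,3));p=g
E
python3 plan.py .0925 175,220 125,220
```

```text
t: 9.25
eef_pos: [0.4937, -0.2064, 0.1432]
tool_rot: [0.0, 0.922, 0.388, -0.001]
contact_force: [-1.1, 0.6, -7.5]
gripper_width: 0.491
t: 9.55
eef_pos: [0.4921, -0.2005, 0.091]
tool_rot: [-0.003, 0.921, 0.39, -0.003]
contact_force: [-1.3, 0.5, -7.6]
gripper_width: 0.497
t 9.55 pos [ 0.4921 -0.2005  0.091 ] head 46.0 D 179.3 phi 221.0 F [-1.3  0.5 -7.6] w 0.497 tilt [-0.007  0.003]
175,220 [ 0.45 -0.25 -0.15] [ 0.493 -0.195  0.092]
125,220 [ 4.97  0.52 -0.02] [ 0.532 -0.163  0.092]
```

```bash
python3 plan.py .0925 150,215 125,215 | tail -2
python3 -m handwheel '[{"grip":3.5,"tx":2.4,"ty":-0.7,"tz":-0.15,"yaw":0},{"grip":3.5,"tx":2.4,"ty":0.5,"tz":0,"yaw":0},{"grip":3.5,"tx":0,"ty":0,"tz":0,"yaw":0}]' >/dev/null
python3 plan.py .0925 125,215
```

```text
150,215 [ 3.13 -1.29 -0.15] [ 0.505 -0.169  0.092]
125,215 [ 2.45  0.48 -0.01] [ 0.525 -0.155  0.092]
t 9.85 pos [ 0.5309 -0.1619  0.0972] head 46.2 D 124.8 phi 219.2 F [ 0.1  0.8 -6.9] w 0.496 tilt [0.004 0.002]
125,215 [ 0.12 -0.92  0.47] [ 0.525 -0.155  0.092]
```

```bash
python3 plan.py .096 125,227 125,235 125,243 125,251 125,259 125,267 125,275 125,283 125,291 125,298 125,305
```

```text
t 9.85 pos [ 0.5309 -0.1619  0.0972] head 46.2 D 124.8 phi 219.2 F [ 0.1  0.8 -6.9] w 0.496 tilt [0.004 0.002]
125,227 [-0.12  1.68  0.12] [ 0.542 -0.174  0.096]
125,235 [0.14 1.74 0.  ] [ 0.556 -0.185  0.096]
125,243 [0.39 1.7  0.  ] [ 0.571 -0.194  0.096]
125,251 [0.62 1.63 0.01] [ 0.587 -0.201  0.096]
125,259 [0.84 1.53 0.01] [ 0.604 -0.206  0.096]
125,267 [1.04 1.4  0.01] [ 0.621 -0.208  0.096]
125,275 [1.23 1.24 0.01] [ 0.638 -0.208  0.096]
125,283 [1.39 1.06 0.01] [ 0.656 -0.205  0.096]
125,291 [1.52 0.85 0.01] [ 0.672 -0.2    0.096]
125,298 [1.42 0.57 0.01] [ 0.686 -0.193  0.096]
125,305 [1.48 0.39 0.01] [ 0.699 -0.185  0.096]
```

```bash
python3 -m handwheel '[{"grip":3.5,"tx":-0.1,"ty":1.7,"tz":0,"yaw":0},{"grip":3.5,"tx":0.15,"ty":1.75,"tz":0,"yaw":0},{"grip":3.5,"tx":0.4,"ty":1.7,"tz":0,"yaw":0}]' >/dev/null
python3 plan.py .096 125,251 && 
python3 -m handwheel '[{"grip":3.5,"tx":0.6,"ty":1.65,"tz":0,"yaw":0},{"grip":3.5,"tx":0.85,"ty":1.55,"tz":0,"yaw":0}]' >/dev/null
python3 plan.py .096 125,267
```

```text
t 10.15 pos [ 0.5651 -0.1995  0.0957] head 46.0 D 132.2 phi 241.8 F [-6.2 -1.6 -7.1] w 0.495 tilt [-0.005 -0.001]
125,251 [ 1.39  1.68 -0.04] [ 0.587 -0.201  0.096]
t 10.35 pos [ 0.598  -0.2124  0.0953] head 45.9 D 132.7 phi 257.2 F [-3.3 -3.5 -7.9] w 0.491 tilt [-0.006 -0.002]
125,267 [ 1.92  1.33 -0.08] [ 0.621 -0.208  0.096]
```

```bash
python3 -m handwheel '[{"grip":3.5,"tx":0.95,"ty":0.65,"tz":0,"yaw":0},{"grip":3.5,"tx":1.2,"ty":0.75,"tz":0,"yaw":0},{"grip":3.5,"tx":1.3,"ty":1.0,"tz":0,"yaw":0}]' >/dev/null
python3 plan.py .096 125,280 125,288 125,296 125,305
```

```text
t 10.65 pos [ 0.6401 -0.2086  0.0968] head 45.7 D 126.2 phi 275.7 F [-5.1 -5.3 -4.7] w 0.495 tilt [-0.003 -0.007]
125,280 [0.81 0.48 0.07] [ 0.649 -0.206  0.096]
125,288 [ 1.48  0.92 -0.01] [ 0.666 -0.202  0.096]
125,296 [ 1.6   0.7  -0.01] [ 0.682 -0.195  0.096]
125,305 [ 1.89  0.51 -0.01] [ 0.699 -0.185  0.096]
```

```bash
python3 -m handwheel '[{"grip":3.5,"tx":0.95,"ty":0.5,"tz":0,"yaw":0},{"grip":3.5,"tx":1.5,"ty":0.75,"tz":0,"yaw":0}]' >/dev/null
python3 plan.py .096 125,295 125,305
python3 -m handwheel '[{"grip":3.5,"tx":1.6,"ty":0.6,"tz":0,"yaw":0}]' >/dev/null
python3 plan.py .096 125,300 125,305
```

```text
t 10.85 pos [ 0.6653 -0.1966  0.0957] head 45.8 D 119.7 phi 288.4 F [-4.  -4.3 -7.4] w 0.491 tilt [-0.005 -0.003]
125,295 [ 1.07  1.06 -0.04] [ 0.68  -0.196  0.096]
125,305 [ 2.1   0.59 -0.01] [ 0.699 -0.185  0.096]
t 10.95 pos [ 0.6811 -0.1895  0.0955] head 45.9 D 119.2 phi 296.7 F [-1.8 -5.1 -7.8] w 0.49 tilt [-0.005 -0.004]
125,300 [ 0.49  0.76 -0.05] [ 0.69  -0.191  0.096]
125,305 [ 1.06  0.25 -0.01] [ 0.699 -0.185  0.096]
```

```bash
python3 plan.py .098 142,294 142,280 142,262 142,245 142,228 125,225
```

```text
t 10.95 pos [ 0.6811 -0.1895  0.0955] head 45.9 D 119.2 phi 296.7 F [-1.8 -5.1 -7.8] w 0.49 tilt [-0.005 -0.004]
142,294 [-1.38  1.92 -0.24] [ 0.685 -0.213  0.098]
142,280 [-3.03 -1.67  0.02] [ 0.652 -0.223  0.098]
142,262 [-3.15 -3.13  0.02] [ 0.608 -0.224  0.098]
142,245 [-1.95 -3.72  0.01] [ 0.567 -0.212  0.098]
142,228 [-0.77 -4.13  0.01] [ 0.532 -0.189  0.098]
125,225 [ 1.69 -0.72 -0.01] [ 0.539 -0.171  0.098]
```

```bash
python3 -m handwheel '[{"grip":3.5,"tx":-1.4,"ty":1.9,"tz":-0.25,"yaw":0},{"grip":3.5,"tx":-1.5,"ty":-0.8,"tz":0,"yaw":0},{"grip":3.5,"tx":-1.5,"ty":-0.9,"tz":0,"yaw":0},{"grip":3.5,"tx":-3.15,"ty":-3.1,"tz":0,"yaw":0},{"grip":3.5,"tx":-2,"ty":-3.7,"tz":0,"yaw":0}]' >/dev/null
python3 plan.py .0985 142,228
python3 -m handwheel '[{"grip":3.5,"tx":-0.8,"ty":-4.1,"tz":0,"yaw":0},{"grip":3.5,"tx":0,"ty":0,"tz":0,"yaw":0},{"grip":3.5,"tx":0,"ty":0,"tz":0,"yaw":0}]' >/dev/null
python3 plan.py .0985 125,225
```

```text
t 11.45 pos [ 0.5674 -0.2109  0.0984] head 45.8 D 141.3 phi 244.8 F [-0.7  0.1 -6.8] w 0.498 tilt [-0.001 -0.001]
142,228 [-0.83 -4.06 -0.01] [ 0.532 -0.189  0.098]
t 11.75 pos [ 0.5336 -0.1853  0.099 ] head 46.0 D 138.9 phi 227.4 F [ 1.2 -0.8 -6.6] w 0.491 tilt [-0. -0.]
125,225 [ 1.38 -0.56  0.05] [ 0.539 -0.171  0.098]
```

```bash
python3 -m handwheel '[{"grip":3.5,"tx":0.7,"ty":-0.3,"tz":0,"yaw":0},{"grip":3.5,"tx":0.7,"ty":-0.3,"tz":0,"yaw":0},{"grip":3.5,"tx":0,"ty":0,"tz":0,"yaw":0}]' >/dev/null
python3 plan.py .0985 125,235 125,243 125,251 125,259 125,267
```

```text
t 12.05 pos [ 0.5415 -0.1696  0.0986] head 46.1 D 122.0 phi 225.2 F [ 0.5 -0.2 -8.3] w 0.489 tilt [0.002 0.001]
125,235 [-0.15  2.13  0.01] [ 0.556 -0.185  0.098]
125,243 [0.39 1.7  0.  ] [ 0.571 -0.194  0.098]
125,251 [0.62 1.63 0.  ] [ 0.587 -0.201  0.098]
125,259 [0.84 1.53 0.  ] [ 0.604 -0.206  0.098]
125,267 [1.05 1.39 0.  ] [ 0.621 -0.208  0.098]
```

```bash
python3 -m handwheel '[{"grip":3.5,"tx":0,"ty":1.6,"tz":0,"yaw":0},{"grip":3.5,"tx":0.3,"ty":1.6,"tz":0,"yaw":0},{"grip":3.5,"tx":0.5,"ty":1.6,"tz":0,"yaw":0}]' >/dev/null
python3 plan.py .0985 123,255 123,263
python3 -m handwheel '[{"grip":3.5,"tx":0.95,"ty":1.5,"tz":0,"yaw":0},{"grip":3.5,"tx":1.1,"ty":1.4,"tz":0,"yaw":0}]' >/dev/null
python3 plan.py .0985 123,265 123,273 123,281 123,289 123,297
```

```text
t 12.35 pos [ 0.5778 -0.2005  0.0972] head 45.9 D 127.5 phi 247.1 F [-5.8 -2.1 -7. ] w 0.49 tilt [-0.006 -0.001]
123,255 [ 1.14  1.37 -0.14] [ 0.596 -0.202  0.098]
123,263 [ 0.94  1.44 -0.01] [ 0.613 -0.205  0.098]
t 12.55 pos [ 0.6129 -0.2067  0.0968] head 45.9 D 124.5 phi 263.3 F [-4.3 -2.5 -7.9] w 0.493 tilt [-0.006 -0.001]
123,265 [ 0.35  0.2  -0.17] [ 0.617 -0.206  0.098]
123,273 [ 1.17  1.25 -0.01] [ 0.634 -0.206  0.098]
123,281 [ 1.34  1.08 -0.01] [ 0.651 -0.204  0.098]
123,289 [ 1.47  0.88 -0.01] [ 0.668 -0.199  0.098]
123,297 [ 1.58  0.67 -0.01] [ 0.683 -0.193  0.098]
```

```bash
python3 -m handwheel '[{"grip":3.5,"tx":1.15,"ty":1.25,"tz":-0.1,"yaw":0},{"grip":3.5,"tx":1.25,"ty":1.2,"tz":-0.1,"yaw":0},{"grip":3.5,"tx":1.35,"ty":1.05,"tz":0,"yaw":0}]' >/dev/null
python3 plan.py .0985 123,296
python3 -m handwheel '[{"grip":3.5,"tx":1.3,"ty":0.9,"tz":0,"yaw":0},{"grip":3.5,"tx":0.8,"ty":0.4,"tz":0,"yaw":0},{"grip":3.5,"tx":0,"ty":0,"tz":0,"yaw":0}]' >/dev/null
python3 plan.py .103 142,294 142,280 142,262 142,245 142,226 123,223
```

```text
t 12.85 pos [ 0.6648 -0.2048  0.099 ] head 45.9 D 127.3 phi 287.0 F [-4.5 -3.6 -7.4] w 0.489 tilt [-0.005 -0.003]
123,296 [1.96 0.41 0.03] [ 0.681 -0.194  0.098]
t 13.15 pos [ 0.6923 -0.1971  0.1001] head 45.9 D 131.2 phi 299.6 F [ 3.4 -4.3 -7.6] w 0.494 tilt [ 0.003 -0.002]
142,294 [-1.61  0.59 -0.29] [ 0.685 -0.213  0.103]
142,280 [-3.03 -1.67 -0.01] [ 0.652 -0.223  0.103]
142,262 [-3.15 -3.14 -0.01] [ 0.608 -0.224  0.103]
142,245 [-1.94 -3.72 -0.01] [ 0.567 -0.212  0.103]
142,226 [-0.78 -4.62 -0.02] [ 0.529 -0.185  0.103]
123,223 [ 1.92 -0.65 -0.  ] [ 0.538 -0.167  0.103]
```

```bash
python3 -m handwheel '[{"grip":3.5,"tx":-1.6,"ty":0.6,"tz":-0.25,"yaw":0},{"grip":3.5,"tx":-1.5,"ty":-0.8,"tz":0,"yaw":0},{"grip":3.5,"tx":-1.5,"ty":-0.9,"tz":0,"yaw":0},{"grip":3.5,"tx":-3.15,"ty":-3.1,"tz":0,"yaw":0},{"grip":3.5,"tx":-2,"ty":-3.7,"tz":0,"yaw":0}]' >/dev/null
python3 -m handwheel '[{"grip":3.5,"tx":-0.8,"ty":-4.1,"tz":0,"yaw":0},{"grip":3.5,"tx":0.2,"ty":-3.5,"tz":0,"yaw":0},{"grip":3.5,"tx":0,"ty":0,"tz":0,"yaw":0},{"grip":3.5,"tx":0,"ty":0,"tz":0,"yaw":0}]' >/dev/null
python3 plan.py .1025 142,213 124,212
python3 - <<'E'
from h import *
im,K,T=save('wrist','w4')
cv2.imwrite('pics/c7.png',cv2.resize(im,(800,600),interpolation=cv2.INTER_CUBIC))
E
```

```text
t 14.05 pos [ 0.5065 -0.1623  0.1034] head 46.0 D 144.6 phi 213.2 F [ 0.6 -0.2 -7.8] w 0.491 tilt [ 0.001 -0.   ]
142,213 [0.27 0.   0.09] [ 0.508 -0.16   0.102]
124,212 [1.8  0.19 0.  ] [ 0.522 -0.149  0.102]
```

View pics/c7.png

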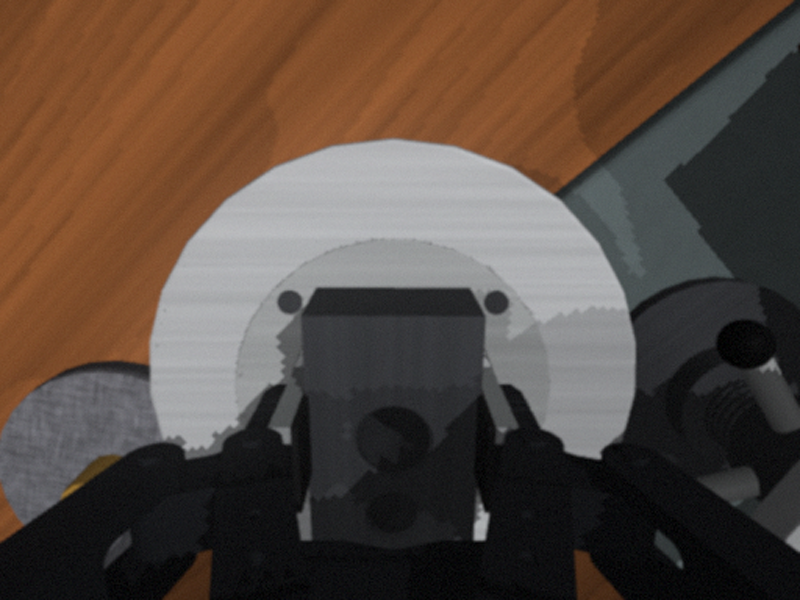

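Run:
```python
from h import *
K,T=load('w4');k=1/1.5625;C=np.array([.6275,-.083])
for z in(.087,.089,.091):
  for u in [(747,343)]:
    p=atz(K,T,u[0]*k,u[1]*k,z);d=p[:2]-C;print(z,p,np.linalg.norm(d),np.degrees(np.arctan2(d[1],d[0]))%360)
c=np.r_[C,.089]
for a in (170,175,180,247,250): print(a,proj(K,T,c+.054*np.array([np.cos(np.radians(a)),np.sin(np.radians(a)),0]))/k)
```

```text
0.087 [ 0.5788646  -0.07349872  0.087     ] 0.04955478298917905 168.94607496067024
0.089 [ 0.57731859 -0.07400118  0.089     ] 0.0509818897084751 169.83345315638348
0.091 [ 0.57577257 -0.07450364  0.091     ] 0.05242055785166349 170.67231578478754
170 [742.69287932 335.82368021]
175 [729.13959779 344.1336474 ]
180 [716.35292037 353.29966351]
247 [651.18123794 508.38885707]
250 [653.2538061  514.71522942]
```

```bash
python3 plan.py .1015 142,207 124,207 124,215 | tail -3
python3 -m handwheel '[{"grip":3.5,"tx":-0.5,"ty":-1.3,"tz":0.1,"yaw":0},{"grip":3.5,"tx":0,"ty":0,"tz":0,"yaw":0}]' >/dev/null
python3 plan.py .1015 124,207
```

```text
142,207 [ 0.67 -1.54  0.19] [ 0.501 -0.147  0.102]
124,207 [1.7  0.58 0.  ] [ 0.517 -0.139  0.102]
124,215 [-0.45  1.67  0.  ] [ 0.526 -0.154  0.102]
t 14.3 pos [ 0.493  -0.1574  0.1016] head 45.9 D 153.7 phi 209.0 F [-0.6  0.5 -7.9] w 0.492 tilt [-0.002  0.   ]
124,207 [2.97 0.46 0.  ] [ 0.517 -0.139  0.102]
```

```bash
python3 -m handwheel '[{"grip":3.5,"tx":1.2,"ty":0.1,"tz":0,"yaw":0},{"grip":3.5,"tx":0.9,"ty":0.1,"tz":0,"yaw":0},{"grip":3.5,"tx":0.8,"ty":0.1,"tz":0,"yaw":0},{"grip":3.5,"tx":0,"ty":0,"tz":0,"yaw":0}]' >/dev/null
python3 plan.py .1015 123,219 123,227 123,235 123,243
python3 -m handwheel '[{"grip":3.5,"tx":-0.3,"ty":1.6,"tz":0,"yaw":0},{"grip":3.5,"tx":0,"ty":1.6,"tz":0,"yaw":0},{"grip":3.5,"tx":0.3,"ty":1.6,"tz":0,"yaw":0}]' >/dev/null
python3 plan.py .1015 123,243 123,251
```

```text
t 14.7 pos [ 0.5185 -0.1369  0.1021] head 46.1 D 121.6 phi 206.3 F [-0.5  0.9 -7.5] w 0.493 tilt [0.002 0.001]
123,219 [-0.76  2.6   0.06] [ 0.532 -0.16   0.102]
123,227 [-0.09  1.71  0.  ] [ 0.544 -0.173  0.102]
123,235 [0.15 1.71 0.  ] [ 0.557 -0.184  0.102]
123,243 [0.38 1.67 0.  ] [ 0.572 -0.193  0.102]
t 15.0 pos [ 0.5479 -0.173   0.1006] head 45.9 D 120.2 phi 228.5 F [-16.7  -1.6  -1.2] w 0.492 tilt [-0.007 -0.   ]
123,243 [ 0.25  3.07 -0.11] [ 0.572 -0.193  0.102]
123,251 [ 0.62  1.6  -0.01] [ 0.587 -0.199  0.102]
```

```bash
python3 -m handwheel '[{"grip":3.5,"tx":-0.3,"ty":1.4,"tz":-0.1,"yaw":0},{"grip":3.5,"tx":0.2,"ty":1.6,"tz":0,"yaw":0}]' >/dev/null
python3 plan.py .102 126,251
python3 -m handwheel '[{"grip":3.5,"tx":0.6,"ty":1.5,"tz":0,"yaw":0},{"grip":3.5,"tx":0.9,"ty":1.5,"tz":0,"yaw":0}]' >/dev/null
python3 plan.py .102 126,265 126,273 126,281 126,289
```

```text
t 15.2 pos [ 0.5701 -0.1955  0.102 ] head 45.9 D 126.3 phi 242.9 F [-5.3 -1.  -7.1] w 0.493 tilt [-0.004 -0.001]
126,251 [ 0.67  1.64 -0.01] [ 0.586 -0.202  0.102]
t 15.4 pos [ 0.6008 -0.2065  0.1014] head 45.8 D 126.3 phi 257.8 F [-5.9 -2.6 -7.7] w 0.494 tilt [-0.007 -0.002]
126,265 [ 0.95  1.27 -0.07] [ 0.617 -0.209  0.102]
126,273 [ 1.2   1.28 -0.01] [ 0.634 -0.209  0.102]
126,281 [ 1.37  1.1  -0.01] [ 0.652 -0.207  0.102]
126,289 [ 1.51  0.9  -0.01] [ 0.669 -0.202  0.102]
```

```bash
python3 -m handwheel '[{"grip":3.5,"tx":1.0,"ty":1.3,"tz":-0.1,"yaw":0},{"grip":3.5,"tx":1.2,"ty":1.25,"tz":0,"yaw":0},{"grip":3.5,"tx":1.4,"ty":1.05,"tz":0,"yaw":0}]' >/dev/null
python3 plan.py .102 126,290 126,298
python3 -m handwheel '[{"grip":3.5,"tx":1.5,"ty":0.7,"tz":0,"yaw":0},{"grip":3.5,"tx":1.3,"ty":0.4,"tz":0,"yaw":0},{"grip":3.5,"tx":0,"ty":0,"tz":0,"yaw":0}]' >/dev/null
python3 plan.py .1055 142,294 142,280 142,262 142,245 142,232 124,223
```

```text
t 15.7 pos [ 0.6525 -0.207   0.1024] head 45.8 D 126.5 phi 281.4 F [-4.1 -4.4 -7.7] w 0.491 tilt [-0.005 -0.003]
126,290 [1.66 0.9  0.03] [ 0.671 -0.201  0.102]
126,298 [ 1.63  0.65 -0.01] [ 0.687 -0.194  0.102]
t 16.0 pos [ 0.6841 -0.1925  0.1034] head 45.9 D 123.3 phi 297.4 F [ 3.3 -3.4 -6.9] w 0.491 tilt [ 0.003 -0.003]
142,294 [-1.38  1.49 -0.2 ] [ 0.685 -0.213  0.106]
142,280 [-3.03 -1.67 -0.01] [ 0.652 -0.223  0.106]
142,262 [-3.15 -3.13 -0.01] [ 0.608 -0.224  0.106]
142,245 [-1.95 -3.72 -0.02] [ 0.567 -0.212  0.106]
142,232 [-0.7  -3.14 -0.01] [ 0.54  -0.195  0.106]
124,223 [ 1.73 -2.14 -0.01] [ 0.537 -0.168  0.106]
```

```bash
python3 -m handwheel '[{"grip":3.5,"tx":-1.4,"ty":1.5,"tz":-0.2,"yaw":0},{"grip":3.5,"tx":-1.5,"ty":-0.8,"tz":0,"yaw":0},{"grip":3.5,"tx":-1.5,"ty":-0.9,"tz":0,"yaw":0},{"grip":3.5,"tx":-3.15,"ty":-3.1,"tz":0,"yaw":0},{"grip":3.5,"tx":-2,"ty":-3.7,"tz":0,"yaw":0}]' >/dev/null
python3 -m handwheel '[{"grip":3.5,"tx":-0.8,"ty":-4.1,"tz":0,"yaw":0},{"grip":3.5,"tx":0.2,"ty":-3.5,"tz":0,"yaw":0},{"grip":3.5,"tx":0,"ty":0,"tz":0,"yaw":0},{"grip":3.5,"tx":0,"ty":0,"tz":0,"yaw":0}]' >/dev/null
python3 plan.py .1055 124,218
cat > ball.py <<'E'
import sys
from h import *
zw=float(sys.argv[1]);fn=sys.argv[2];C=np.array([.6275,-.083])
im,K,T=save('wrist',fn)
tp=cv2.imread('pics/w4.png')[205:234,464:492]
r=cv2.matchTemplate(im[:,380:],tp,cv2.TM_CCOEFF_NORMED)
for _ in range(3):
    _,m,_,l=cv2.minMaxLoc(r);u,v=l[0]+380+14,l[1]+14.5
    p=atz(K,T,u,v,zw);d=p[:2]-C;print('score',round(m,2),'px',u,v,'rad',round(np.linalg.norm(d),4),'ang',round(np.degrees(np.arctan2(d[1],d[0]))%360,1))
    cv2.circle(r,l,12,-1,-1)
E
python3 ball.py .0933 w5
```

```text
t 16.9 pos [ 0.5065 -0.1618  0.1062] head 46.0 D 144.4 phi 213.1 F [ 0.7 -0.  -7.1] w 0.49 tilt [ 0.001 -0.001]
124,218 [1.79 1.5  0.07] [ 0.53  -0.159  0.106]
score 0.78 px 461 235.5 rad 0.0501 ang 182.1
score 0.59 px 437 294.5 rad 0.0429 ang 224.5
score 0.56 px 421 344.5 rad 0.0559 ang 258.9
```

```bash
python3 -m handwheel '[{"grip":3.5,"tx":0,"ty":1.4,"tz":0,"yaw":0},{"grip":3.5,"tx":0.9,"ty":0.1,"tz":0,"yaw":0},{"grip":3.5,"tx":0.9,"ty":0.1,"tz":0,"yaw":0},{"grip":3.5,"tx":0,"ty":0,"tz":0,"yaw":0}]' >/dev/null
python3 plan.py .1055 125,226 125,234 125,242 125,250
python3 -m handwheel '[{"grip":3.5,"tx":-0.2,"ty":1.6,"tz":0,"yaw":0},{"grip":3.5,"tx":0,"ty":1.6,"tz":0,"yaw":0}]' >/dev/null
python3 plan.py .1055 125,242 125,250 125,258
```

```text
t 17.35 pos [ 0.5325 -0.1585  0.1058] head 46.0 D 121.3 phi 218.5 F [ 1.2  1.2 -7.7] w 0.489 tilt [0.002 0.001]
125,226 [-0.47  1.59  0.03] [ 0.541 -0.173  0.106]
125,234 [0.12 1.74 0.  ] [ 0.554 -0.184  0.106]
125,242 [0.36 1.71 0.  ] [ 0.569 -0.193  0.106]
125,250 [0.6  1.64 0.  ] [ 0.585 -0.2    0.106]
t 17.55 pos [ 0.5508 -0.1834  0.1051] head 46.0 D 126.3 phi 232.6 F [-1.6  0.3 -7.3] w 0.492 tilt [-0.004  0.   ]
125,242 [ 0.53  1.99 -0.04] [ 0.569 -0.193  0.106]
125,250 [ 0.6   1.64 -0.01] [ 0.585 -0.2    0.106]
125,258 [ 0.82  1.54 -0.01] [ 0.602 -0.205  0.106]
```

```bash
python3 -m handwheel '[{"grip":3.5,"tx":0.5,"ty":1.7,"tz":0,"yaw":0},{"grip":3.5,"tx":0.6,"ty":1.6,"tz":0,"yaw":0}]' >/dev/null
python3 plan.py .1055 125,250 125,259.5
python3 -m handwheel '[{"grip":3.5,"tx":0.6,"ty":1.2,"tz":0,"yaw":0},{"grip":3.5,"tx":0,"ty":0,"tz":0,"yaw":0}]' >/dev/null
python3 plan.py .1055 125,259.5
```

```text
t 17.75 pos [ 0.5807 -0.1999  0.1044] head 45.9 D 125.9 phi 248.2 F [-5.3 -0.  -7.5] w 0.496 tilt [-0.007 -0.001]
125,250 [ 0.24  0.32 -0.11] [ 0.585 -0.2    0.106]
125,259.5 [ 1.    1.81 -0.01] [ 0.605 -0.206  0.106]
t 17.95 pos [ 0.596  -0.2046  0.1048] head 45.9 D 125.6 phi 255.5 F [-0.7 -3.6 -7.6] w 0.493 tilt [-0.002 -0.001]
125,259.5 [ 0.51  0.71 -0.07] [ 0.605 -0.206  0.106]
```

Nudge the last bit, retreat, re-measure the ball at the standard viewpoint.

```bash
python3 -m handwheel '[{"grip":3.5,"tx":0.4,"ty":0.6,"tz":0,"yaw":0},{"grip":3.5,"tx":0.1,"ty":0.2,"tz":0,"yaw":0},{"grip":3.5,"tx":0,"ty":0,"tz":0,"yaw":0}]' >/dev/null
python3 plan.py .1075 148,258 148,245 148,230 145,213
python3 -m handwheel '[{"grip":3.5,"tx":-2,"ty":0.6,"tz":0,"yaw":0},{"grip":3.5,"tx":-2,"ty":-2.7,"tz":0,"yaw":0},{"grip":3.5,"tx":-1.2,"ty":-3.5,"tz":0,"yaw":0},{"grip":3.5,"tx":0.1,"ty":-4,"tz":0,"yaw":0}]' >/dev/null
python3 -m handwheel '[{"grip":3.5,"tx":0,"ty":0,"tz":0,"yaw":0},{"grip":3.5,"tx":0,"ty":0,"tz":0,"yaw":0}]' >/dev/null
python3 plan.py .1075 145,213
python3 ball.py .095 w6
```

```text
t 18.25 pos [ 0.604  -0.2048  0.1051] head 45.9 D 124.1 phi 259.1 F [-3.8 -2.8 -9.6] w 0.498 tilt [-0.003 -0.   ]
148,258 [-2.15  1.08 -0.24] [ 0.597 -0.228  0.108]
148,245 [-1.45 -3.02  0.01] [ 0.565 -0.217  0.108]
148,230 [-0.77 -3.79  0.01] [ 0.532 -0.196  0.108]
145,213 [ 0.63 -4.29  0.01] [ 0.506 -0.162  0.108]
t 18.85 pos [ 0.5016 -0.173   0.1068] head 46.1 D 154.8 phi 215.5 F [ 1.3 -0.1 -7.3] w 0.494 tilt [0.003 0.   ]
145,213 [ 1.09 -0.45 -0.07] [ 0.506 -0.162  0.108]
score 0.56 px 450 278.5 rad 0.0501 ang 217.9
score 0.5 px 454 262.5 rad 0.0517 ang 207.7
score 0.48 px 409 328.5 rad 0.0707 ang 245.2
```

```bash
python3 -m handwheel '[{"grip":3.5,"tx":-0.5,"ty":0,"tz":-2.5,"yaw":0},{"grip":3.5,"tx":0,"ty":0,"tz":-4.5,"yaw":0},{"grip":3.5,"tx":0,"ty":0,"tz":-4.5,"yaw":0},{"grip":3.5,"tx":1.5,"ty":0.1,"tz":-3.5,"yaw":0},{"grip":3.5,"tx":3,"ty":0.2,"tz":0,"yaw":0}]' >/dev/null
python3 -m handwheel '[{"grip":3.5,"tx":4.3,"ty":0.3,"tz":0,"yaw":0},{"grip":3.5,"tx":4.3,"ty":0.3,"tz":0,"yaw":-4},{"grip":3.5,"tx":4.3,"ty":0.3,"tz":0,"yaw":0},{"grip":3.5,"tx":4.3,"ty":0.3,"tz":0,"yaw":0},{"grip":3.5,"tx":4.3,"ty":0.3,"tz":0,"yaw":0}]' >/dev/null
python3 -m handwheel '[{"grip":3.5,"tx":4.3,"ty":0.3,"tz":0,"yaw":0},{"grip":3.5,"tx":4.3,"ty":0.3,"tz":0,"yaw":0},{"grip":3.5,"tx":3,"ty":0.2,"tz":0,"yaw":-4},{"grip":3.5,"tx":1.5,"ty":0,"tz":0,"yaw":-8},{"grip":3.5,"tx":0,"ty":0,"tz":0,"yaw":-8}]' >/dev/null
python3 -m handwheel '[{"grip":3.5,"tx":0,"ty":0,"tz":0,"yaw":-8},{"grip":3.5,"tx":0,"ty":0,"tz":0,"yaw":-8},{"grip":3.5,"tx":0,"ty":0,"tz":0,"yaw":0},{"grip":3.5,"tx":0,"ty":0,"tz":0,"yaw":0}]' >/dev/null
python3 - <<'E'
from h import *
st();K=None
c=read_camera('wrist');o=get_obs();R0=q2R(o['tool_rot']);T=np.eye(4);T[:3,:3]=R0;T[:3,3]=o['eef_pos'];T=T@c['hand_eye']
print(proj(np.array(c['intrinsics']),T,[.639,.09,.18])*1.5625)
E
```

```text
20.8 [0.7751 0.0982 0.2553] [[0.075, 0.997, 0.0], [0.997, -0.075, 0.001], [0.001, -0.0, -1.0]] F [-0.2 -0.  -7.9] w 0.491 q [ 0.12  0.72 -0.61  1.19  0.39  1.35  1.05]
[341.35336471 -38.13279575]
```

```bash
python3 -m handwheel '[{"grip":3.5,"tx":-0.5,"ty":-2.5,"tz":0,"yaw":0},{"grip":3.5,"tx":-0.5,"ty":-2,"tz":0,"yaw":0},{"grip":3.5,"tx":0,"ty":0,"tz":0,"yaw":0},{"grip":3.5,"tx":0,"ty":0,"tz":0,"yaw":0}]' >/dev/null
python3 - <<'E'
from h import *
st()
im,K,T=save('wrist','w7')
print(proj(K,T,[.639,.09,.18]),proj(K,T,[.639,.09,.15]))
a=cv2.resize(im[0:384,100:400],None,fx=1.56,fy=1.56,interpolation=cv2.INTER_CUBIC)
b=cv2.resize(im[0:90,190:310],None,fx=2.73,fy=2.73*1.0,interpolation=cv2.INTER_CUBIC)
cv2.imwrite('pics/c8.png',cv2.resize(im[0:355,130:380],None,fx=1.69,fy=1.69,interpolation=cv2.INTER_CUBIC))
x=cv2.resize(im[0:100,190:310],None,fx=5,fy=5,interpolation=cv2.INTER_CUBIC)   # 600x500
y=cv2.resize(im[250:350,215:285],None,fx=2.8,fy=2.8,interpolation=cv2.INTER_CUBIC) #196x280
cv=np.zeros((500,800,3),np.uint8);cv[:,:600]=x;cv[:280,602:602+196]=y;cv2.imwrite('pics/c8.png',cv)
E
```

```text
21.25 [0.7293 0.0915 0.2564] [[0.073, 0.997, 0.001], [0.997, -0.073, -0.0], [-0.0, 0.001, -1.0]] F [-0.3 -0.6 -8.2] w 0.491 q [ 0.17  0.64 -0.63  1.33  0.37  1.29  1.03]
[237.76976937  60.11238899] [239.46820885  64.32375247]
```

View pics/c8.png

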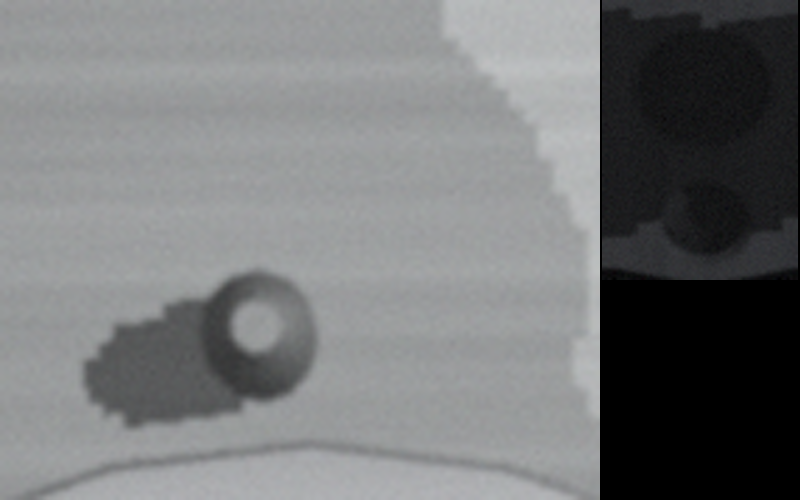

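Run:
```python
from h import *
K,T=load('w7');o=get_obs();p=np.array(o['eef_pos']);Rm=q2R(o['tool_rot'])
S=atz(K,T,241.4,65.2,.1823);print('spindle tip',S)
print('base', atz(K,T,190+260/5,336/5,.155))
zt=p[2]-.0165+.04
B=atz(K,T,252.1,281.1,zt);Q=atz(K,T,252.5,327.5,zt);print('bore',B,'rel tool cm',100*Rm.T@(B-p),'pinhole',Q,'head',np.degrees(np.arctan2(*(Q-B)[1::-1])),np.linalg.norm(Q-B))
print('need tool cm',100*Rm.T@(S-B))
t=load('top0');c1=lambda u,v:(160+u/4,105+v/4)
a=atz(*t,*c1(434,139),.1823);b=atz(*t,*c1(437,117),.168);print('top spindle tip',a,'pin tip',b,np.degrees(np.arctan2(*(b-a)[1::-1])))
```

```text
spindle tip [0.64223958 0.09201486 0.1823    ]
base [0.64137023 0.09170455 0.155     ]
bore [0.73075268 0.09187831 0.27976947] rel tool cm [ 0.03942448  0.10946758 -2.34983967] pinhole [0.75245713 0.0904635  0.27976947] head -3.729574594022004 0.02175050653948221
need tool cm [-0.63080279 -8.84295754  9.73411827]
top spindle tip [0.63883021 0.09115399 0.1823    ] pin tip [0.65971934 0.08865082 0.168     ] -6.833228559782967
```

```bash
python3 -m handwheel '[{"grip":3.5,"tx":-0.3,"ty":-3,"tz":0,"yaw":0},{"grip":3.5,"tx":-0.3,"ty":-4,"tz":0,"yaw":0},{"grip":3.5,"tx":0,"ty":-1.8,"tz":2,"yaw":0},{"grip":3.5,"tx":0,"ty":0,"tz":2,"yaw":0},{"grip":3.5,"tx":0,"ty":0,"tz":1,"yaw":0}]' >/dev/null
python3 -m handwheel '[{"grip":3.5,"tx":0,"ty":0,"tz":0,"yaw":0},{"grip":3.5,"tx":0,"ty":0,"tz":0,"yaw":0},{"grip":3.5,"tx":0,"ty":0,"tz":0,"yaw":0}]' >/dev/null
cat > fit.py <<'E'
from h import *
o=get_obs();p=np.array(o['eef_pos']);Rm=q2R(o['tool_rot']);B=p+Rm@[.0004,.0011,-.0235]
print(round(o['t'],2),np.round(p,4),'need tool mm',np.round(1e3*Rm.T@(np.array([.642,.0919,B[2]])-B),1)[:2],'lap bottom-platen mm',round(1e3*(p[2]-.0165-.1503),1),'F',np.round(o['contact_force'],1),'tilt',np.round(Rm[:2,2],4),'w',round(o['gripper_width'],3),'head',round(np.degrees(np.arctan2(Rm[1,0],Rm[0,0])),1))
E
python3 fit.py
```

```text
22.1 [0.642  0.0924 0.2069] need tool mm [-0.9 -1. ] lap bottom-platen mm 40.1 F [ 0.3 -0.4 -7.6] tilt [0.002  0.0009] w 0.491 head 85.9
```

```bash
python3 -m handwheel '[{"grip":3.5,"tx":-0.1,"ty":-0.1,"tz":0.5,"yaw":0},{"grip":3.5,"tx":0,"ty":0,"tz":0,"yaw":0},{"grip":3.5,"tx":0,"ty":0,"tz":0,"yaw":0}]' >/dev/null; python3 fit.py
python3 chk.py -7.6 4 && python3 -m handwheel '[{"grip":3.5,"tx":0,"ty":0,"tz":0.3,"yaw":0},{"grip":3.5,"tx":0,"ty":0,"tz":0.2,"yaw":0}]' >/dev/null &&
python3 chk.py -7.6 4 && python3 -m handwheel '[{"grip":3.5,"tx":0,"ty":0,"tz":0.2,"yaw":0},{"grip":3.5,"tx":0,"ty":0,"tz":0.2,"yaw":0}]' >/dev/null &&
python3 chk.py -7.6 4 && python3 -m handwheel '[{"grip":3.5,"tx":0,"ty":0,"tz":0.2,"yaw":0},{"grip":3.5,"tx":0,"ty":0,"tz":0.2,"yaw":0}]' >/dev/null &&
python3 chk.py -7.6 4 && python3 -m handwheel '[{"grip":3.5,"tx":0,"ty":0,"tz":0.2,"yaw":0},{"grip":3.5,"tx":0,"ty":0,"tz":0.1,"yaw":0}]' >/dev/null ; python3 fit.py
```

```text
22.4 [0.6397 0.0909 0.2007] need tool mm [0.8 1.2] lap bottom-platen mm 33.9 F [-1.  -0.7 -8.3] tilt [-0.0002 -0.0001] w 0.492 head 85.9
22.4 [0.6397 0.0909 0.2007] F [-1.  -0.7 -8.3]
22.6 [0.6397 0.0911 0.1957] F [ 0.3 -0.5 -8.6]
22.8 [0.6396 0.091  0.1916] F [-0.3  0.5 -8. ]
23.0 [0.6397 0.091  0.1876] F [ 0.  -0.6 -8.3]
23.2 [0.6396 0.091  0.1845] need tool mm [0.7 1.2] lap bottom-platen mm 17.7 F [-0.1  0.3 -8.1] tilt [-0.0003 -0.0001] w 0.49 head 85.9
```

```bash
python3 -m handwheel '[{"grip":3.5,"tx":0.05,"ty":0.08,"tz":0,"yaw":0},{"grip":3.5,"tx":0,"ty":0,"tz":0.1,"yaw":0}]' >/dev/null; python3 fit.py
python3 chk.py -8 4 && python3 -m handwheel '[{"grip":3.5,"tx":0,"ty":0,"tz":0.2,"yaw":0},{"grip":3.5,"tx":0,"ty":0,"tz":0.2,"yaw":0}]' >/dev/null &&
python3 chk.py -8 4 && python3 -m handwheel '[{"grip":3.5,"tx":0,"ty":0,"tz":0.2,"yaw":0},{"grip":3.5,"tx":0,"ty":0,"tz":0.2,"yaw":0}]' >/dev/null &&
python3 chk.py -8 4 && python3 -m handwheel '[{"grip":3.5,"tx":0,"ty":0,"tz":0.2,"yaw":0},{"grip":3.5,"tx":0,"ty":0,"tz":0.1,"yaw":0}]' >/dev/null &&
python3 chk.py -8 4 && python3 -m handwheel '[{"grip":3.5,"tx":0,"ty":0,"tz":0.1,"yaw":0},{"grip":3.5,"tx":0,"ty":0,"tz":0.1,"yaw":0}]' >/dev/null &&
python3 chk.py -8 4 && python3 -m handwheel '[{"grip":3.5,"tx":0,"ty":0,"tz":0.1,"yaw":0}]' >/dev/null ; python3 fit.py
```

```text
23.4 [0.6408 0.0917 0.184 ] need tool mm [-0.1  0.1] lap bottom-platen mm 17.2 F [ 0.9 -0.5 -7.2] tilt [0.0006 0.0002] w 0.486 head 85.9
23.4 [0.6408 0.0917 0.184 ] F [ 0.9 -0.5 -7.2]
23.6 [0.6405 0.0915 0.1797] F [ 0.1 -0.3 -7.2]
23.8 [0.6405 0.0915 0.1756] F [-0.4 -0.1 -8.3]
24.0 [0.6404 0.0914 0.1725] F [ 0.4  0.4 -8.5]
24.2 [0.6406 0.0915 0.1708] F [ 0.6  0.6 -7.4]
24.3 [0.6406 0.0915 0.1698] need tool mm [0.1 0.3] lap bottom-platen mm 3.0 F [ 0.4  0.1 -7.2] tilt [ 0.0001 -0.    ] w 0.493 head 85.9
```

```bash
python3 chk.py -8 3 && python3 -m handwheel '[{"grip":3.5,"tx":0,"ty":0,"tz":0.1,"yaw":0}]' >/dev/null &&
python3 chk.py -8 3 && python3 -m handwheel '[{"grip":3.5,"tx":0,"ty":0,"tz":0.1,"yaw":0}]' >/dev/null &&
python3 chk.py -8 3 && python3 -m handwheel '[{"grip":3.5,"tx":0,"ty":0,"tz":0.07,"yaw":0}]' >/dev/null &&
python3 chk.py -8 3 && python3 -m handwheel '[{"grip":3.5,"tx":0,"ty":0,"tz":0.07,"yaw":0}]' >/dev/null &&
python3 chk.py -8 3 && python3 -m handwheel '[{"grip":3.5,"tx":0,"ty":0,"tz":0.07,"yaw":0}]' >/dev/null &&
python3 chk.py -8 3 && python3 -m handwheel '[{"grip":3.5,"tx":0,"ty":0,"tz":0.07,"yaw":0}]' >/dev/null &&
python3 chk.py -8 3 && python3 -m handwheel '[{"grip":3.5,"tx":0,"ty":0,"tz":0.07,"yaw":0}]' >/dev/null &&
python3 chk.py -8 3;  python3 fit.py
```

```text
24.3 [0.6406 0.0915 0.1698] F [ 0.4  0.1 -7.2]
24.4 [0.6405 0.0915 0.1688] F [ 0.7 -0.  -6.6]
24.5 [0.6405 0.0915 0.1677] F [ 0.2 -0.8 -7.1]
24.6 [0.6405 0.0915 0.167 ] F [ 0.1  0.4 -7. ]
24.7 [0.6405 0.0915 0.1667] F [-2.2 -2.1 -1.8]
24.7 [0.6405 0.0915 0.1667] need tool mm [0.1 0.3] lap bottom-platen mm -0.1 F [-2.2 -2.1 -1.8] tilt [-0.     -0.0001] w 0.49 head 85.9
```

```bash
python3 -m handwheel '[{"grip":6,"tx":0,"ty":0,"tz":0,"yaw":0},{"grip":7,"tx":0,"ty":0,"tz":0,"yaw":0},{"grip":7.5,"tx":0,"ty":0,"tz":0,"yaw":0},{"grip":7.5,"tx":0,"ty":0,"tz":-1,"yaw":0},{"grip":7.5,"tx":0,"ty":0,"tz":-3,"yaw":0}]' 40
python3 -m handwheel '[{"grip":7.5,"tx":0,"ty":0,"tz":-4,"yaw":0},{"grip":0,"tx":-4.5,"ty":0,"tz":0,"yaw":0},{"grip":0,"tx":-4.5,"ty":0,"tz":0,"yaw":0},{"grip":0,"tx":-4.5,"ty":0,"tz":0,"yaw":0},{"grip":0,"tx":-4.5,"ty":0,"tz":1,"yaw":0}]' 
python3 -m handwheel '[{"grip":0,"tx":0,"ty":0.2,"tz":4,"yaw":0},{"grip":0,"tx":0,"ty":0,"tz":0.8,"yaw":0},{"grip":0,"tx":0,"ty":0,"tz":0,"yaw":0}]'
```

```text
t: 25.2
eef_pos: [0.6391, 0.0909, 0.2049]
tool_rot: [-0.001, 0.732, 0.682, -0.002]
contact_force: [0.5, -0.6, -0.2]
gripper_width: 0.874
t: 25.7
eef_pos: [0.6288, -0.0895, 0.2391]
tool_rot: [0.002, 0.732, 0.682, 0.001]
contact_force: [-0.1, 0.8, -0.2]
gripper_width: 0.193
t: 26.0
eef_pos: [0.629, -0.0868, 0.1878]
tool_rot: [-0.001, 0.731, 0.682, -0.0]
contact_force: [0.2, -0.3, 0.5]
gripper_width: 0.001
```

Expected rest top ≈ 0.162; probe.

```bash
python3 -m handwheel '[{"grip":0,"tx":0,"ty":0,"tz":1.5,"yaw":0},{"grip":0,"tx":0,"ty":0,"tz":0.4,"yaw":0},{"grip":0,"tx":0,"ty":0,"tz":0,"yaw":0}]' >/dev/null
python3 chk.py 0 3 && python3 -m handwheel '[{"grip":0,"tx":0,"ty":0,"tz":0.15,"yaw":0}]' >/dev/null &&
python3 chk.py 0 3 && python3 -m handwheel '[{"grip":0,"tx":0,"ty":0,"tz":0.15,"yaw":0}]' >/dev/null &&
python3 chk.py 0 3 && python3 -m handwheel '[{"grip":0,"tx":0,"ty":0,"tz":0.15,"yaw":0}]' >/dev/null &&
python3 chk.py 0 3 && python3 -m handwheel '[{"grip":0,"tx":0,"ty":0,"tz":0.15,"yaw":0}]' >/dev/null &&
python3 chk.py 0 3 && python3 -m handwheel '[{"grip":0,"tx":0,"ty":0,"tz":0.15,"yaw":0}]' >/dev/null &&
python3 chk.py 0 3 && python3 -m handwheel '[{"grip":0,"tx":0,"ty":0,"tz":0.15,"yaw":0}]' >/dev/null &&
python3 chk.py 0 3 && python3 -m handwheel '[{"grip":0,"tx":0,"ty":0,"tz":0.15,"yaw":0}]' >/dev/null ; python3 chk.py 0 3
python3 -m handwheel '[{"grip":0,"tx":0,"ty":0,"tz":-1,"yaw":0},{"grip":0,"tx":0,"ty":0,"tz":-3,"yaw":0},{"grip":0,"tx":4.5,"ty":0,"tz":0,"yaw":0},{"grip":0,"tx":4.5,"ty":0,"tz":0,"yaw":0},{"grip":0,"tx":3,"ty":0,"tz":0,"yaw":0}]' >/dev/null
python3 -m handwheel '[{"grip":0,"tx":0,"ty":0,"tz":3,"yaw":0},{"grip":0,"tx":0,"ty":0,"tz":0,"yaw":0}]'
```

```text
26.3 [ 0.6296 -0.0872  0.1692] F [-0.4 -0.2 -0.5]
26.4 [ 0.6303 -0.0876  0.1686] F [-0.3  0.2  0.3]
26.5 [ 0.6302 -0.088   0.167 ] F [-0.1 -0.1  0.4]
26.6 [ 0.63   -0.0882  0.1652] F [ 0.  -0.3 -0.1]
26.7 [ 0.6299 -0.0882  0.1635] F [-0.1  0.3  0.1]
26.8 [ 0.6298 -0.0882  0.1623] F [-4.8 -0.2 13.5]
26.8 [ 0.6298 -0.0882  0.1623] F [-4.8 -0.2 13.5]
t: 27.5
eef_pos: [0.6362, 0.0322, 0.1693]
tool_rot: [-0.002, 0.731, 0.682, -0.002]
contact_force: [-1.0, -0.3, -0.0]
gripper_width: 0.005
```

```bash
python3 chk.py 0 3 && python3 -m handwheel '[{"grip":0,"tx":0,"ty":0,"tz":0.15,"yaw":0}]' >/dev/null &&
python3 chk.py 0 3 && python3 -m handwheel '[{"grip":0,"tx":0,"ty":0,"tz":0.15,"yaw":0}]' >/dev/null &&
python3 chk.py 0 3 && python3 -m handwheel '[{"grip":0,"tx":0,"ty":0,"tz":0.15,"yaw":0}]' >/dev/null &&
python3 chk.py 0 3 && python3 -m handwheel '[{"grip":0,"tx":0,"ty":0,"tz":0.15,"yaw":0}]' >/dev/null &&
python3 chk.py 0 3 && python3 -m handwheel '[{"grip":0,"tx":0,"ty":0,"tz":0.15,"yaw":0}]' >/dev/null &&
python3 chk.py 0 3 && python3 -m handwheel '[{"grip":0,"tx":0,"ty":0,"tz":0.15,"yaw":0}]' >/dev/null ; python3 chk.py 0 3
python3 -m handwheel '[{"grip":0,"tx":0,"ty":0,"tz":-1,"yaw":0},{"grip":0,"tx":0,"ty":0,"tz":-4,"yaw":0},{"grip":0,"tx":0,"ty":-4,"tz":-4,"yaw":0},{"grip":0,"tx":0,"ty":-4,"tz":-4,"yaw":0},{"grip":0,"tx":0,"ty":-4,"tz":0,"yaw":0}]' >/dev/null
python3 -m handwheel '[{"grip":0,"tx":-4,"ty":-2,"tz":0,"yaw":0},{"grip":0,"tx":0,"ty":0,"tz":0,"yaw":0},{"grip":0,"tx":0,"ty":0,"tz":0,"yaw":0}]'
python3 - <<'E'
from h import *
im,K,T=save('top','t2');im2,_,_=save('side','s2')
a=cv2.resize(im[90:250,170:420],(500,320),interpolation=cv2.INTER_CUBIC);b=cv2.resize(im2[100:240,170:300],(297,320),interpolation=cv2.INTER_CUBIC)
cv2.imwrite('pics/c9.png',np.hstack([a,b]))
E
```

```text
27.5 [0.6362 0.0322 0.1693] F [-1.  -0.3 -0. ]
27.6 [0.6382 0.0305 0.1706] F [-0.1 -0.1  0.2]
27.7 [0.639  0.0303 0.17  ] F [ 0.4 -0.2  0.3]
27.8 [0.639  0.0305 0.1684] F [-1.1 -0.8  0.1]
27.9 [0.6387 0.0309 0.1666] F [ 0.7  0.1 -0.5]
28.0 [0.6385 0.0311 0.1647] F [-0.   0.5  0.2]
28.1 [0.6383 0.0314 0.163 ] F [-0.2  0.3 -0.8]
t: 28.9
eef_pos: [0.505, -0.0002, 0.2846]
tool_rot: [0.001, 0.733, 0.681, 0.0]
contact_force: [0.5, 0.8, 0.2]
gripper_width: -0.001
```

View pics/c9.png

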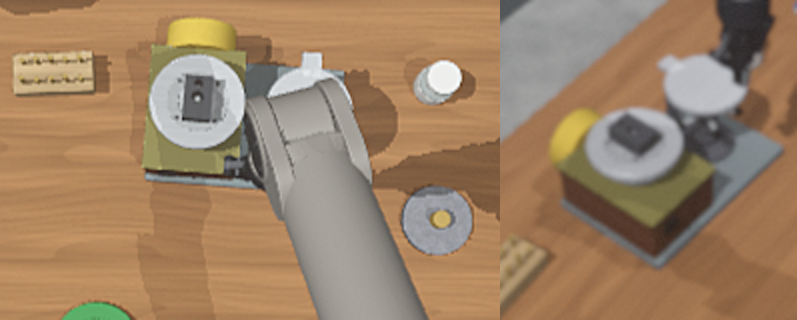

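```bash
python3 -c "
from station import *
print(hand_in())"
```

```text
the job is handed in; nothing more can be done
None
```

The lap is fitted, the hand rest is level with it to within about 0.2 mm, and I handed the job in at about 29 s. No verdict was reported.

- **Hand rest:** The tool only points down, so the fingers cannot reach the spokes under the plate. I picked up the lap by its hub and used its rim, slid in under the plate, to push spoke after spoke. Four passes turned the star wheel counter-clockwise by about 255°. The wheel pushes showed about 5 N, with one brief spike of about 17 N in the third pass when I went in too deep between two balls.
- **Fitting the lap:** I turned it to match the drive pin and lowered it over the spindle and pin in 1–2 mm steps. There was no resistance until it touched down, 0.1 mm from the probed platen height. I then let go.

**Last checks:**
- **Rest height:** Touching the rest with shut fingers gave contact at z = 0.1623. The platen, touched earlier at a similar force, was at 0.1501, so the lap's face should be at about 0.1621.
- **Incomplete check:** The probe of the lap's face itself stopped at 0.1630 without touching. It shows only that the face is not above that height.
- **Cameras:** The final pictures show the lap lying flat, with the spindle in its bore. The spare lap, paste jar and dop block look unmoved, and the arm is clear of everything.
- **Disagreement:** Camera heights read about 4–6 mm below the touched ones. I used touch for heights and the wrist camera for the final alignment.

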